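Roll the laminate coupons flush

ROBOT

A 7-joint arm with a two-finger parallel gripper is mounted at the origin on a cart in front of the work surface, level with it; the furniture and walls round the work are solid. World frame = base frame: x ahead of the robot, y to its left, z up, the work surface at z = 0. Lengths are in m, angles in degrees, forces in N, time in s.
With the tool pointing down it reaches from about 0.4 to 0.85 m from the base axis. Payload 10.4 kg.
Tool frame: the origin (TCP) lies at the very end of the fingers, on their centre line; the grasp point (between the pads) lies env.grasp_offset behind it (env.grasp_offset is the distance from the TCP to the grasp point, in m); x points along the fingers, y is the direction in which the jaws open and shut, and the axes are right-handed (so a half turn about x gives the same grasp; the last joint's range is limited). The gripper opens to 85 mm and grips with 20 to 120 N. Pads are 22 mm wide; open, the fingers measure 114 mm over their backs; the gripper's body (76 mm by 85 mm) begins 54 mm behind the grasp point. The pads swing forward as they close: fully open they stand 13 mm farther back than shut.
Start: joints at [-1.295, 19.034, -3.707, 83.658, 1.238, 77.344, -5.071], TCP at [0.625, 0, 0.231] pointing down, gripper open.
Joint ranges: [-148.97, 148.97], [-28.65, 121.19], [-84.17, 76.75], [9.2, 138.47], [-72.65, 252.65], [3.7, 117.97], [-149.18, 149.18]. Speed limits (degrees/s): [127.2, 127.2, 159.86, 159.86, 180, 180, 180].

INTERFACE

Orientations are given as a 3x3 rotation matrix whose columns are the frame's x, y, z axes.
In Python, from workcell import env gives the robot as it stands.
- The arm moves only by the tool play_rows, never from a script. Its argument "plan" is a list of rows, each an object with "grip": the closure, from 0 (fully open) to 1 (shut); "xyz": the shift along the tool's x, y, z in m, a list of three; "rot": the turn, a rotation vector about the tool's x, y, z in rad, a list of three. In form: [{"grip": grip, "xyz": [tx, ty, tz], "rot": [wx, wy, wz]}, ...]. A call has exactly 10 rows; each row shifts and turns the commanded pose from where the row before left it, along the tool's axes as they then stand; what a row does not reach is not made up. A row lasts 1/12 s, in which the tool goes at most 41.7 mm and 7.16 degrees, less where a joint would pass 70% of its speed; a pose out of reach is approached as far as the arm can. A call is refused whole if a number of a shift passes 0.0417 or a number of a turn 0.125, either way. A call with a gripper value outside its range is refused whole. The fingers move at their own pace and stop on an object; "force" is the grip in N (left out, the last holds). Time passes only in rows, so rows that do not move let the fingers close, or fill a call up. It gives the time, the measured TCP pose, the force and the opening at its end, in the units of the state.
- env.read_state(): the state, without advancing time (a new reading comes with each control period).
- env.get_image(name): name is "scene" or "side" or "wrist"; returns the picture (400x640x3 uint8, red, green, blue); there is no depth.
- env.camera_model(name): a dict with "fx", "fy", "cx", "cy" (pixels), "pose" (4x4, takes a point from camera to world coordinates). Camera axes: x right, y down, z forward; pixel columns grow to the right and rows downward; lengths in m; the calibration is good to about 2 mm. The wrist camera is an equidistant fisheye: a pixel r from the principal point sees the ray r / f radians off the axis. A picture is of the moment at which its call begins: read the wrist's pose just before it. camera_model takes no time and is no camera call; for the wrist camera it gives the pose at the moment of the call.
- env.job_done(): hands the job in, once; it reports no verdict.
The state is a dict: "time_s": time; "joints": joint angles; "joint_vel": joint speeds; "tau": joint torques, N m; "eef_pos": TCP position; "tool_rot": TCP orientation; "contact_force": force on the tool from outside, world axes, zero at the start; "wrist_torque": the same for the moment, N m; "grip_width": opening from 0.0 (shut) to 1.0 (fully open).
Only numpy, scipy, OpenCV 4.12 (cv2) and the standard library are available. Lean on these libraries where they do the work, as an engineer would, in place of code of your own. Each camera call takes 0.05 s, during which the arm holds its last target.

TASK

Take the hand roller from its stand and roll it along the row of laminate coupons on the levelling carrier, with steady downward force, until all five are pressed fully home, flush with the rim. Press the coupons only with the rolling wheel, not with the gripper, and never push harder than 30 N on the carrier; then set the roller squarely back in its stand, hanging upright by its shoulder plate, and let go, leaving the other things alone.

Things in the scene. Friction and masses are not known exactly. Their poses are not given: they have to be found in the camera images.
- roller: Hand roller with an upright handle, parked in the stand; about 0.42 kg. Origin: lowest point of the wheel, midway along it; z up through the handle, x along the wheel's axle, y the way it rolls (both ways round are alike). Free-turning rubber wheel, radius 20 mm, 50 mm wide, axle at z = 20 mm. Fork cheeks at x = +-30 mm reach down to z = 10 mm.
- roller_handle (a point): Grip point of the roller's square wooden handle, 26 x 26 mm (sides along the roller's x and y), upright from z = 63 to 132 mm of the roller; this point is on its middle line at z = 105 mm. A round collar, 36 mm across, is below the handle. Axes as the roller's.
- roller_plate (a point): Middle of the underside of the roller's steel shoulder plate, 66 (x) x 84 (y) x 6 mm, at z = 48 to 54 mm of the roller; the parked roller hangs by it.
- wheel (a joint): Turn of the roller's wheel about its axle (rad, starts at 0, free, no limits); 20 mm of rolling is 1 rad.
- stand: Fixed parking stand of the roller, foot 80 x 100 mm. Origin: centre of its underside. Two walls at y = +-30 to +-42 mm, 66 mm long along x, tops at z = 59 mm: the roller's shoulder plate rests across the tops, the wheel hangs between them. The parked roller's origin is at about x = 0, y = 0, z = 11 mm of the stand, its y axis along the stand's (either way round).
- carrier: Levelling carrier, fixed to the bench: 100 (x) x 200 (y) mm steel base, origin at the centre of its underside, at bench height. On two jack posts it carries an aluminium platen, 84 x 196 mm, in whose 10 mm wide rim five flat grey laminate coupons lie in a row along y, each 60 (x) x 31.5 (y) mm.
- row_mid (a point): Nominal middle of the row of coupons at the height of the platen's rim: a point fixed to the carrier's base, 54 mm above its origin, axes as the carrier's. The jacks are left at any setting: the real rim is up to 9 mm higher or lower here and slopes along y by up to 0.05 rad either way. This is not reported. The platen is rigid and does not yield.
- coupon_1 (a joint): How far coupon 1 is pressed in (m): 0 = standing 4 mm proud of the platen's rim, 0.004 = home, on its hard stop, flush with the rim; starts between 0 and 0.0008. Coupon top 60 (x) x 31.5 (y) mm, its centre at x = 0, y = -66 mm of the carrier. It yields at about 5 N, stays where it is left, and cannot shift sideways.
- coupon_2 (a joint): How far coupon 2 is pressed in (m): 0 = standing 4 mm proud of the platen's rim, 0.004 = home, on its hard stop, flush with the rim; starts between 0 and 0.0008. Coupon top 60 (x) x 31.5 (y) mm, its centre at x = 0, y = -33 mm of the carrier. It yields at about 5 N, stays where it is left, and cannot shift sideways.
- coupon_3 (a joint): How far coupon 3 is pressed in (m): 0 = standing 4 mm proud of the platen's rim, 0.004 = home, on its hard stop, flush with the rim; starts between 0 and 0.0008. Coupon top 60 (x) x 31.5 (y) mm, its centre at x = 0, y = 0 mm of the carrier. It yields at about 5 N, stays where it is left, and cannot shift sideways.
- coupon_4 (a joint): How far coupon 4 is pressed in (m): 0 = standing 4 mm proud of the platen's rim, 0.004 = home, on its hard stop, flush with the rim; starts between 0 and 0.0008. Coupon top 60 (x) x 31.5 (y) mm, its centre at x = 0, y = 33 mm of the carrier. It yields at about 5 N, stays where it is left, and cannot shift sideways.
- coupon_5 (a joint): How far coupon 5 is pressed in (m): 0 = standing 4 mm proud of the platen's rim, 0.004 = home, on its hard stop, flush with the rim; starts between 0 and 0.0008. Coupon top 60 (x) x 31.5 (y) mm, its centre at x = 0, y = 66 mm of the carrier. It yields at about 5 N, stays where it is left, and cannot shift sideways.
- weight_1: Bystander: larger brass calibration weight with a knob on top, 36 mm across, 40 mm tall; origin at the centre of its underside.
- felt_tin: Bystander: round tin with a screw lid, 66 mm across, 30 mm tall; origin at the centre of its underside.
- weight_2: Bystander: smaller brass calibration weight with a knob on top, 30 mm across, 32 mm tall; origin at the centre of its underside.
- rubber_stick_1: Bystander: small rubber block, 18 x 42 x 13 mm; origin at the centre of its underside.
There are look-alikes about, which are no part of the job. What is shaped like the roller but orange or pink is not meant.

How it is judged:
By the outcome, as a careful person would: the job done as asked, in the order asked, and still so for the second after the job is handed in, with the robot touching nothing.
It also fails if it takes over 64 s, if anything falls off the work surface, if the arm or the gripper's body presses on something with over 40 N, if the wrist force passes 120 N, or if a joint passes its speed limit or range.

## Working session

There is one attempt and no reset: what is moved stays moved. The work goes in short steps, Python scripts to look and compute and a tool call to move; the robot and the scene stay as the last step left them, time stands still between calls to the robot, and variables do not carry over. Pictures are saved under pics/ and viewed, and the job is handed in when it is done.

Besides the shell and the picture viewer there is one more tool, called after ">>>" in YAML: its name, and indented under it one key for each argument. play_rows: Moves the arm, as the interface text tells. Its arguments: {"type":"object","properties":{"plan":{"type":"array"},"force":{"type":"number"}},"required":["plan"]}

```bash
ls; mkdir -p pics; python3 - <<'E'
from workcell import env
import cv2
print(env.grasp_offset)
s=env.read_state();print(s)
for n in("scene","side","wrist"):
    m=env.camera_model(n);print(n,m)
    im=env.get_image(n);cv2.imwrite(f"pics/{n}0.png",im[:,:,::-1])
E
```

```text
pics
0.0187
{'time_s': 0.0, 'joints': array([-1.29395682, 19.07210884, -3.70627102, 83.70691486,  1.23808563,
       77.34501423, -5.07236004]), 'joint_vel': array([ 0.06594686, -0.04091499,  0.02875594,  0.05363374,  0.01034339,
        0.02319928, -0.00353847]), 'tau': array([ 4.98105128e-04, -6.25449800e+01,  4.97091911e-02, -3.91610491e+01,
        1.63588714e-02,  9.83294769e-03, -6.01235030e-06]), 'eef_pos': array([ 6.24606988e-01, -2.78187428e-05,  2.30506875e-01]), 'tool_rot': array([[-1.46680201e-03,  9.99998924e-01, -3.48368455e-05],
       [-8.29359508e-05, -3.49585336e-05, -9.99999996e-01],
       [-9.99998921e-01, -1.46679912e-03,  8.29871387e-05]]), 'contact_force': array([ 0.70765281, -0.93903192, -0.43159561]), 'wrist_torque': array([-0.05641428,  0.00155373, -0.02262653]), 'grip_width': 0.9997934061174739}
scene {'fx': 493.0220051333755, 'fy': 493.0220051333755, 'cx': 319.48002300091576, 'cy': 203.62785375803395, 'pose': array([[-0.83563401, -0.29182577,  0.46535312, -0.11820268],
       [-0.54904225,  0.41849028, -0.72347668,  1.08257949],
       [ 0.01638339, -0.86
[... 215 characters left out ...]
([[ 0.99929614, -0.00423678, -0.03727297,  0.52963591],
       [ 0.02926644, -0.53351609,  0.84528342, -0.65560556],
       [-0.02346701, -0.84577931, -0.53301657,  0.5531336 ],
       [ 0.        ,  0.        ,  0.        ,  1.        ]])}
wrist {'fx': 309.70691628693146, 'fy': 309.70691628693146, 'cx': 319.0142123924866, 'cy': 199.91593015457786, 'pose': array([[ 9.99999605e-01,  7.75348129e-05, -8.85870329e-04,
         6.24770548e-01],
       [-1.81151103e-04, -9.57541009e-01, -2.88297041e-01,
         7.40897561e-02],
       [-8.70610226e-04,  2.88297087e-01, -9.57540616e-01,
         3.72430575e-01],
       [ 0.00000000e+00,  0.00000000e+00,  0.00000000e+00,
         1.00000000e+00]])}
```

View pics/scene0.png

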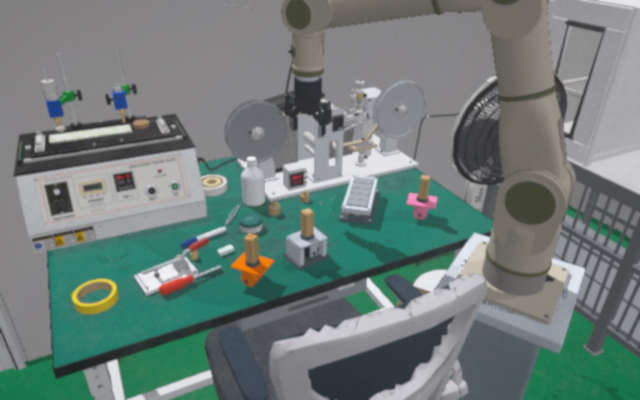

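View pics/side0.png

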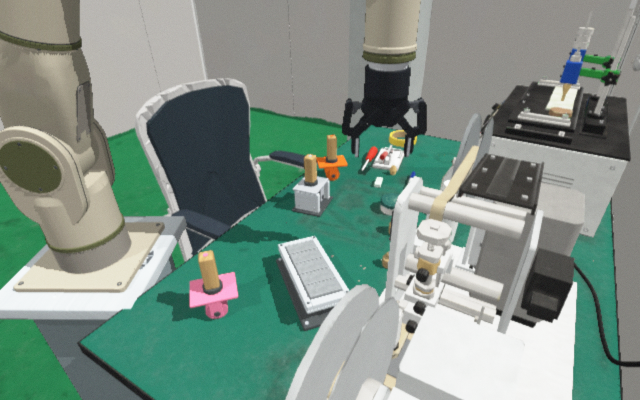

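View pics/wrist0.png

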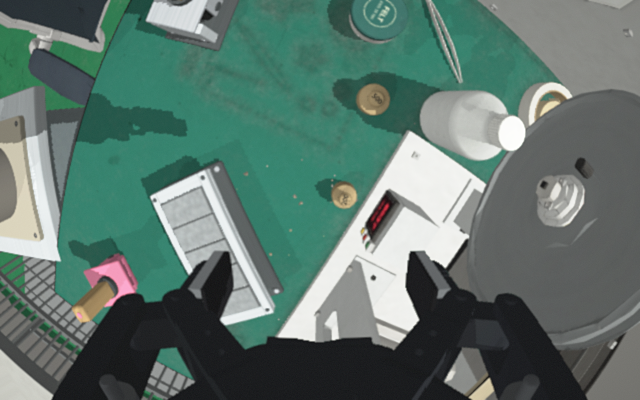

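```bash
cat > h.py <<'E'
import numpy as np, cv2
from scipy.optimize import least_squares
def proj(m,P):
    P=np.atleast_2d(P).astype(float); T=np.linalg.inv(m['pose']); c=P@T[:3,:3].T+T[:3,3]
    if m.get('fish'):
        r=np.hypot(c[:,0],c[:,1]); th=np.arctan2(r,c[:,2]); k=th/np.maximum(r,1e-9)
        return np.c_[m['cx']+m['fx']*c[:,0]*k, m['cy']+m['fy']*c[:,1]*k]
    return np.c_[m['cx']+m['fx']*c[:,0]/c[:,2], m['cy']+m['fy']*c[:,1]/c[:,2]]
def ray(m,uv):
    x=(uv[0]-m['cx'])/m['fx']; y=(uv[1]-m['cy'])/m['fy']
    if m.get('fish'):
        r=np.hypot(x,y); d=np.array([np.sin(r)*x/max(r,1e-9),np.sin(r)*y/max(r,1e-9),np.cos(r)])
    else: d=np.array([x,y,1.]); d/=np.linalg.norm(d)
    return m['pose'][:3,3], m['pose'][:3,:3]@d
def atz(m,uv,z):
    o,d=ray(m,uv); return o+d*(z-o[2])/d[2]
def tri(obs):
    A=np.zeros((3,3));b=np.zeros(3)
    for m,uv in obs:
        o,d=ray(m,uv);Q=np.eye(3)-np.outer(d,d);A+=Q;b+=Q@o
    p=np.linalg.solve(A,b)
    return p,[np.linalg.norm(proj(m,p)[0]-uv) for m,uv in obs]
def models(env):
    M={n:dict(env.camera_model(n)) for n in("scene","side","wrist")}; M['wrist']['fish']=True; return M
def crop(src,x,y,w,h,s,dst):
    im=cv2.imread(src)[y:y+h,x:x+w]; cv2.imwrite(dst,cv2.resize(im,None,fx=s,fy=s,interpolation=cv2.INTER_CUBIC))
E
python3 - <<'E'
import pickle
from workcell import env
from h import *
M=models(env);pickle.dump(M,open('M0.pkl','wb'))
crop('pics/scene0.png',270,170,130,100,6,'pics/a.png')
crop('pics/side0.png',265,140,90,80,7,'pics/b.png')
crop('pics/side0.png',260,225,110,105,5,'pics/c.png')
crop('pics/wrist0.png',140,150,160,180,3,'pics/d.png')
E
```

```text
(no output)
```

View pics/a.png

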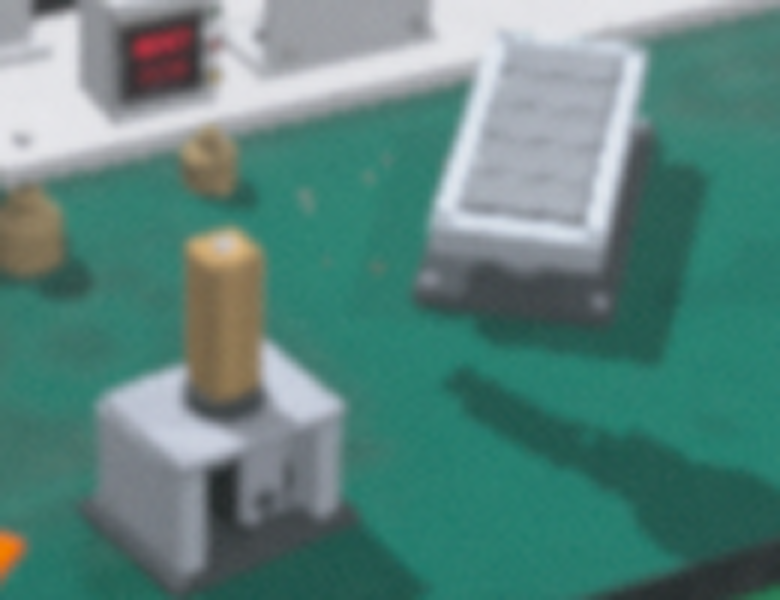

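View pics/b.png

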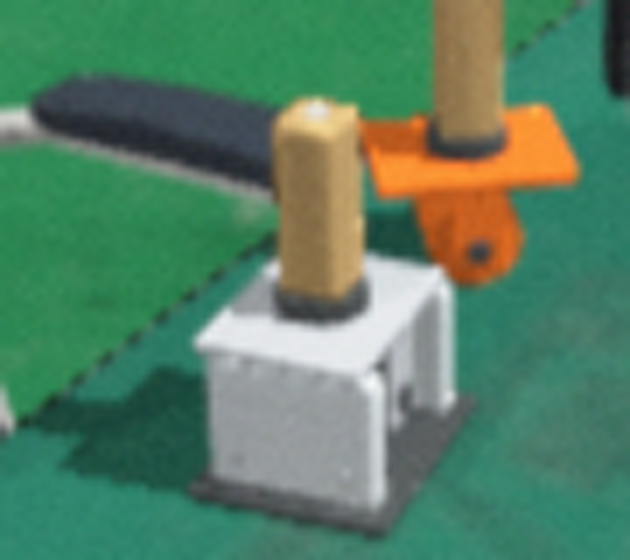

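View pics/c.png

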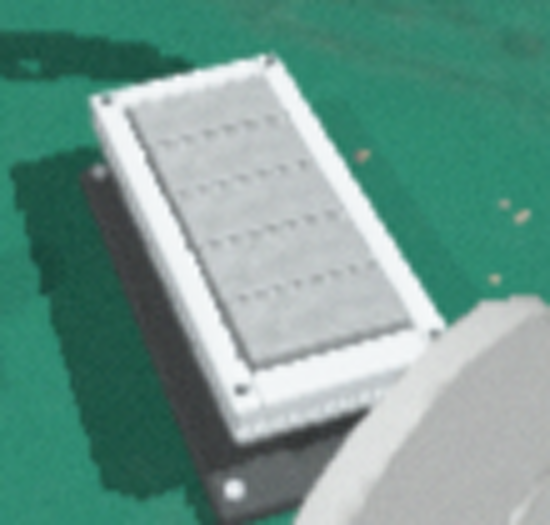

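View pics/d.png

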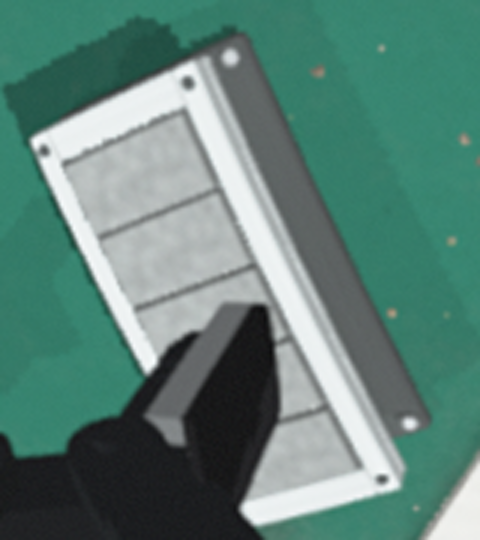

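```bash
cat > fit1.py <<'E'
import pickle
from h import *
M=pickle.load(open('M0.pkl','rb'))
S=lambda x,y:np.array([270+x/6,170+y/6]); B=lambda x,y:np.array([265+x/7,140+y/7])
C=lambda x,y:np.array([260+x/5,225+y/5]); W=lambda x,y:np.array([140+x/3,150+y/3])
names=['+x+y','-x+y','-x-y','+x-y']
pl=[(S(100,402),B(455,272)),(S(185,466),None),(S(346,406),B(198,345)),(S(265,340),B(370,375))]
for a,b in pl:
    if b is not None: print('plate',tri([(M['scene'],a),(M['side'],b)]), )
    print(' at z=.065',atz(M['scene'],a,.065), atz(M['side'],b,.065) if b is not None else '')
print('handle top',tri([(M['scene'],S(225,243)),(M['side'],B(317,110))]))
# carrier holes wrist/side ; A=(-x) end
h=[(C(106,101),W(44,150)),(C(270,62),W(188,82)),(C(434,334),W(381,480))]
for a,b in h: print('hole',tri([(M['side'],a),(M['wrist'],b)]))
print('hole BL', atz(M['side'],C(243,390),.054))
sc=[S(435,217),S(605,247),S(650,48),S(500,35)]
for a in sc: print('sc corner',atz(M['scene'],a,.054))
E
python3 fit1.py
```

```text
plate (array([0.52844986, 0.23694096, 0.06072407]), [np.float64(1.1410540327764866), np.float64(1.1175410555839413)])
 at z=.065 [0.5209487 0.2427217 0.065    ] [0.53097517 0.23239466 0.065     ]
 at z=.065 [0.46373643 0.26034728 0.065     ] 
plate (array([0.43577499, 0.18164022, 0.06250782]), [np.float64(0.6261630333776164), np.float64(0.6377813728404087)])
 at z=.065 [0.43202221 0.18490471 0.065     ] [0.43760891 0.17875289 0.065     ]
plate (array([0.49682398, 0.15751873, 0.06235511]), [np.float64(1.5604127459100978), np.float64(1.6859996686540264)])
 at z=.065 [0.48953167 0.1618488  0.065     ] [0.50057236 0.15700425 0.065     ]
handle top (array([0.48078944, 0.20876339, 0.14322772]), [np.float64(0.572537297169189), np.float64(0.5788264218319643)])
hole (array([ 0.42613004, -0.02402736,  0.04726532]), [np.float64(0.4140578397752956), np.float64(0.6898145109493999)])
hole (array([0.49452075, 0.0026459 , 0.04739194]), [np.float64(0.4975341615000494), np.float64(0.934561830696135)])
hole (array([ 0.55901554, -0.16705056,  0.05618718]), [np.float64(0.2616883044644017), np.float64(0.3623431110097452)])
hole BL [ 0.49262721 -0.19184982  0.054     ]
sc corner [0.49133791 0.01086308 0.054     ]
sc corner [ 0.41018472 -0.01174001  0.054     ]
sc corner [ 0.48746712 -0.20706636  0.054     ]
sc corner [ 0.56123236 -0.17370408  0.054     ]
```

```bash
cat >> h.py <<'E'
from scipy.spatial.transform import Rotation as Rn
def Rdown(yaw):  # tool y axis at world yaw (deg), tool x down
    a=np.radians(yaw); x=np.array([0,0,-1.]); y=np.array([np.cos(a),np.sin(a),0]); return np.c_[x,y,np.cross(x,y)]
def plan(p0,R0,p1,R1,n,prof=None):
    """n rows"""
    w=(Rn.from_matrix(R0.T@R1)).as_rotvec(); out=[]; R=R0.copy(); p=np.array(p0)
    f=np.ones(n)/n if prof is None else np.array(prof)/np.sum(prof)
    for k in range(n):
        d=np.round(R.T@((np.array(p1)-p0)*f[k] + ((p0+(np.array(p1)-p0)*f[:k].sum())-p)),4); r=np.round(w*f[k],4)
        out.append((d.tolist(),r.tolist())); p=p+R@d; R=R@Rn.from_rotvec(r).as_matrix()
    for o in out: print(o)
    print('end',p.round(4),R.round(3).tolist())
E
python3 - <<'E'
from workcell import env
from h import *
s=env.read_state()
plan(s['eef_pos'],s['tool_rot'],[.470,.205,.23],Rdown(68.3),10,[.5,.9,1.1,1.1,1.1,1.1,1.1,1.1,.9,.5])
E
```

```text
([0.0, -0.0082, -0.0109], [-0.0634, -0.0, 0.0])
([0.0001, -0.0136, -0.0205], [-0.1141, -0.0001, 0.0001])
([0.0001, -0.0136, -0.0268], [-0.1395, -0.0001, 0.0001])
([0.0001, -0.0097, -0.0285], [-0.1395, -0.0001, 0.0001])
([0.0001, -0.0057, -0.0295], [-0.1395, -0.0001, 0.0001])
([0.0001, -0.0015, -0.03], [-0.1395, -0.0001, 0.0001])
([0.0001, 0.0027, -0.0299], [-0.1395, -0.0001, 0.0001])
([0.0001, 0.0068, -0.0293], [-0.1395, -0.0001, 0.0001])
([0.0, 0.0089, -0.023], [-0.1141, -0.0001, 0.0001])
([0.0001, 0.0063, -0.0121], [-0.0634, -0.0, 0.0])
end [0.47  0.205 0.23 ] [[0.0, 0.37, 0.929], [-0.0, 0.929, -0.37], [-1.0, -0.0, 0.0]]
```

```bash
python3 - <<'E'
from workcell import env
from h import *
s=env.read_state()
plan(s['eef_pos'],s['tool_rot'],[.470,.205,.23],Rdown(68.3),10)
E
```

```text
([0.0001, -0.0155, -0.0205], [-0.1192, -0.0001, 0.0001])
([0.0001, -0.0129, -0.0222], [-0.1192, -0.0001, 0.0001])
([0.0001, -0.0102, -0.0236], [-0.1192, -0.0001, 0.0001])
([0.0, -0.0073, -0.0246], [-0.1192, -0.0001, 0.0001])
([0.0001, -0.0044, -0.0253], [-0.1192, -0.0001, 0.0001])
([0.0001, -0.0013, -0.0257], [-0.1192, -0.0001, 0.0001])
([0.0, 0.0018, -0.0256], [-0.1192, -0.0001, 0.0001])
([0.0001, 0.0048, -0.0252], [-0.1192, -0.0001, 0.0001])
([0.0001, 0.0078, -0.0245], [-0.1192, -0.0001, 0.0001])
([0.0, 0.0106, -0.0234], [-0.1192, -0.0001, 0.0001])
end [0.47  0.205 0.23 ] [[0.0, 0.37, 0.929], [-0.0, 0.929, -0.37], [-1.0, -0.0, 0.0]]
```

>>> play_rows:
  plan:
    - {"grip":0,"xyz":[0,-0.0155,-0.0205],"rot":[-0.119,0,0]}
    - {"grip":0,"xyz":[0,-0.0129,-0.0222],"rot":[-0.119,0,0]}
    - {"grip":0,"xyz":[0,-0.0102,-0.0236],"rot":[-0.119,0,0]}
    - {"grip":0,"xyz":[0,-0.0073,-0.0246],"rot":[-0.119,0,0]}
    - {"grip":0,"xyz":[0,-0.0044,-0.0253],"rot":[-0.119,0,0]}
    - {"grip":0,"xyz":[0,-0.0013,-0.0257],"rot":[-0.119,0,0]}
    - {"grip":0,"xyz":[0,0.0018,-0.0256],"rot":[-0.119,0,0]}
    - {"grip":0,"xyz":[0,0.0048,-0.0252],"rot":[-0.119,0,0]}
    - {"grip":0,"xyz":[0,0.0078,-0.0245],"rot":[-0.119,0,0]}
    - {"grip":0,"xyz":[0,0.0106,-0.0234],"rot":[-0.119,0,0]}
  force: 60

```text
time_s: 0.98
eef_pos: [0.4694, 0.206, 0.2311]
tool_rot: [[-0.0, 0.366, 0.931], [-0.0, 0.931, -0.366], [-1.0, -0.0, -0.0]]
contact_force: [-0.2, 0.3, 0.1]
grip_width: 0.999
```

```bash
cat > look.py <<'E'
import sys,pickle
from workcell import env
from h import *
tag=sys.argv[1]; names=sys.argv[2:] or ['wrist']
s=env.read_state()
print(s['time_s'],s['eef_pos'].round(4),s['contact_force'].round(2),s['wrist_torque'].round(3),round(s['grip_width'],3)); print(s['tool_rot'].round(4).tolist(), s['joints'].round(1))
M=models(env)
pickle.dump(M,open(f'M{tag}.pkl','wb'))
for n in names: cv2.imwrite(f'pics/{n}{tag}.png',env.get_image(n)[:,:,::-1])
E
python3 look.py 1 wrist
```

```text
0.9833 [0.4694 0.206  0.2311] [-0.19  0.33  0.08] [-0.026 -0.032  0.01 ] 0.999
[[-0.0002, 0.3662, 0.9305], [-0.0003, 0.9305, -0.3662], [-1.0, -0.0003, -0.0]] [-10.1   6.  -20.   99.6   2.1  74.7  38. ]
```

View pics/wrist1.png

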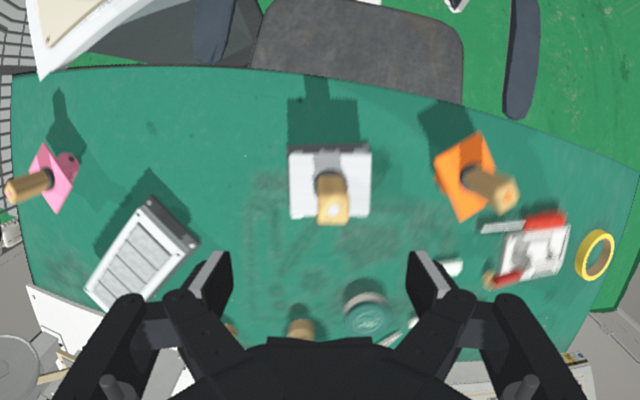

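```bash
python3 -c "
from h import *
crop('pics/wrist1.png',275,130,110,110,5,'pics/a1.png')
crop('pics/wrist1.png',75,190,135,125,5,'pics/b1.png')"
```

```text
(no output)
```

View pics/a1.png

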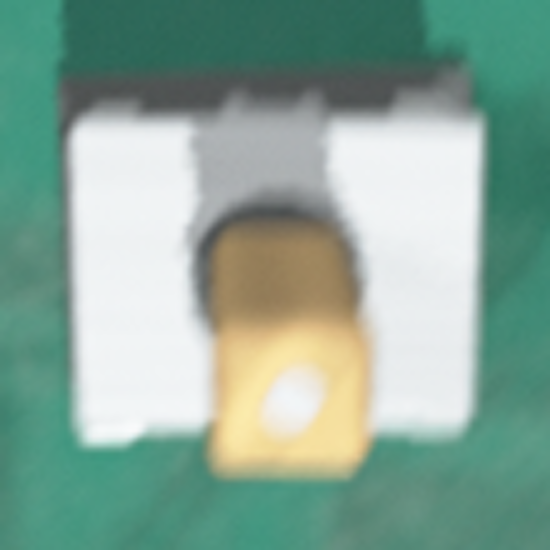

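View pics/b1.png

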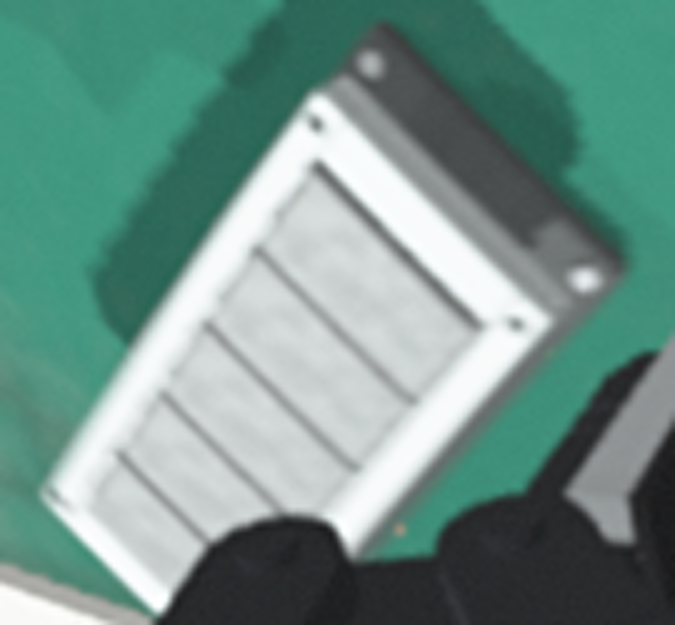

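```bash
cat > fit2.py <<'E'
import pickle
from h import *
M0=pickle.load(open('M0.pkl','rb'));M1=pickle.load(open('M1.pkl','rb'));w=M1['wrist']
A=lambda x,y:np.array([275+x/5,130+y/5]);Bq=lambda x,y:np.array([75+x/5,190+y/5])
P=[atz(w,A(*c),.065) for c in[(72,115),(485,115),(477,435),(78,435)]]
for p in P: print(p.round(4))
for i in range(4):
    d=P[(i+1)%4]-P[i];print(np.linalg.norm(d),np.degrees(np.arctan2(d[1],d[0])))
print('c',np.mean(P,0),'handle',atz(w,A(290,398),.143))
C=lambda x,y:np.array([260+x/5,225+y/5]); W=lambda x,y:np.array([140+x/3,150+y/3])
T=[[(M0['side'],C(106,101)),(M0['wrist'],W(44,150)),(w,Bq(317,123))],
[(M0['side'],C(270,62)),(M0['wrist'],W(188,82)),(w,Bq(515,323))],
[(M0['side'],C(434,334)),(M0['wrist'],W(381,480))],
[(M0['side'],C(243,390)),(w,Bq(55,495))]]
H=[]
for t in T: p,e=tri(t);H.append(p);print(p.round(4),np.round(e,2))
for i in range(4):
    d=H[(i+1)%4]-H[i];print(np.linalg.norm(d[:2]),np.degrees(np.arctan2(d[1],d[0])),d[2])
print('mid',(H[0]+H[2])/2,(H[1]+H[3])/2)
E
python3 fit2.py
```

```text
[0.4308 0.1899 0.065 ]
[0.461  0.2674 0.065 ]
[0.5252 0.2435 0.065 ]
[0.494  0.1645 0.065 ]
0.08323812192686729 68.7344384251594
0.06852851978176593 -20.39854082193616
0.08495359223597254 -111.55936241352396
0.06808842106395052 158.1644079596952
c [0.47772036 0.21634196 0.065     ] handle [0.47698554 0.21546084 0.143     ]
[ 0.4263 -0.0235  0.0467] [0.29 1.06 0.67]
[0.4944 0.0032 0.0467] [0.49 1.18 0.52]
[ 0.559  -0.1671  0.0562] [0.26 0.36]
[ 0.4924 -0.1931  0.0553] [0.2  0.22]
0.07319641599987592 21.406693981262606 -7.602167394901715e-05
0.18211689369251916 -69.2336491853548 0.009517065255969771
0.07154578745521926 -158.63027743809062 -0.000900990433545773
0.1820597599629808 111.28563486000385 -0.008540053148474981
mid [ 0.49265663 -0.09526563  0.05146666] [ 0.49341659 -0.0949429   0.05097815]
```

```bash
python3 look.py 2 wrist scene side; python3 - <<'E'
from h import *
import pickle
M=pickle.load(open('M2.pkl','rb'))
for n,c,r,s,cc in [('wrist',(275,130),110,5,0),('scene',(270,190),80,7,0),('side',(280,140),80,7,0)]:
    im=cv2.imread(f'pics/{n}2.png'); im=cv2.resize(im[c[1]:c[1]+r,c[0]:c[0]+r],None,fx=s,fy=s,interpolation=cv2.INTER_CUBIC)
    for (cx,cy,yaw),col in [((.482,.209,-21.5),(0,0,255)),((.4777,.216,-21.2),(255,0,0))]:
        a=np.radians(yaw);X=np.array([np.cos(a),np.sin(a),0]);Y=np.array([-np.sin(a),np.cos(a),0])
        for hx,hy,z in [(.033,.042,.065),(.013,.013,.143),(.04,.05,0.0)]:
            q=np.array([[cx,cy,z]+sx*hx*X+sy*hy*Y for sx,sy in[(1,1),(-1,1),(-1,-1),(1,-1)]])
            uv=((proj(M[n],q)+.5-c)*s).astype(np.int32); cv2.polylines(im,[uv],True,col,1,cv2.LINE_AA)
    cv2.imwrite(f'pics/{n}2o.png',im)
E
```

```text
1.0333 [0.4663 0.211  0.2314] [-1.76  5.73 -0.47] [0.286 0.182 0.023] 1.003
[[-0.0011, 0.3521, 0.936], [0.0017, 0.936, -0.3521], [-1.0, 0.0012, -0.0016]] [-10.3   6.  -20.4  99.7   2.   74.7  38.3]
```

View pics/wrist2o.png

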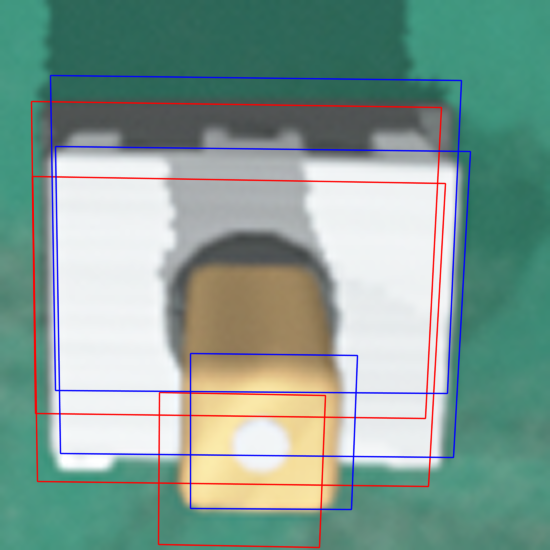

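View pics/scene2o.png

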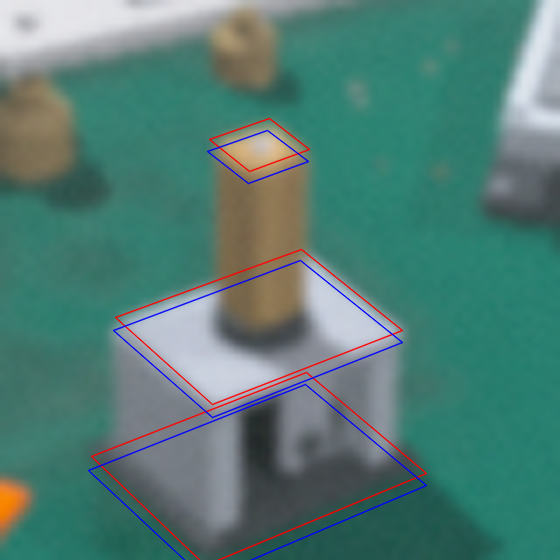

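View pics/side2o.png

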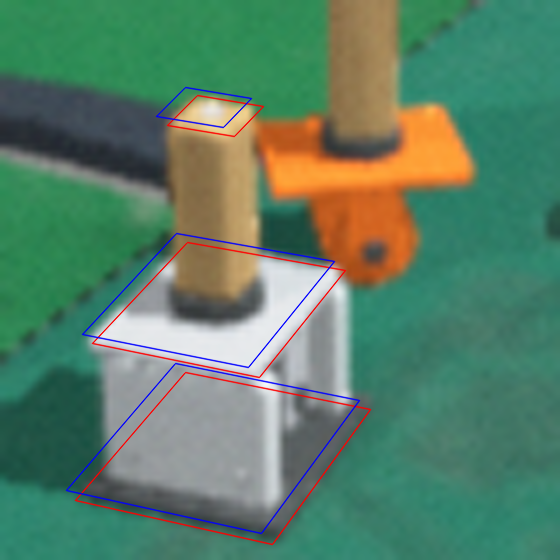

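```bash
python3 -c "
from workcell import env
for i in range(4): env.get_image('side'); print(env.read_state()['eef_pos'])"
python3 look.py 3 wrist; python3 - <<'E'
from h import *
import pickle
M=pickle.load(open('M3.pkl','rb'))
for n,c,r,s,cc in [('wrist',(275,130),110,5,0)]:
    im=cv2.imread(f'pics/{n}3.png'); im=cv2.resize(im[c[1]:c[1]+r,c[0]:c[0]+r],None,fx=s,fy=s,interpolation=cv2.INTER_CUBIC)
    for (cx,cy,yaw),col in [((.482,.209,-21.5),(0,0,255))]:
        a=np.radians(yaw);X=np.array([np.cos(a),np.sin(a),0]);Y=np.array([-np.sin(a),np.cos(a),0])
        for hx,hy,z in [(.033,.042,.065),(.013,.013,.143),(.04,.05,0.0)]:
            q=np.array([[cx,cy,z]+sx*hx*X+sy*hy*Y for sx,sy in[(1,1),(-1,1),(-1,-1),(1,-1)]])
            uv=((proj(M[n],q)+.5-c)*s).astype(np.int32); cv2.polylines(im,[uv],True,col,1,cv2.LINE_AA)
    cv2.imwrite(f'pics/{n}3o.png',im)
E
```

```text
[0.47079204 0.20448152 0.23120915]
[0.47105149 0.204118   0.23116279]
[0.47109326 0.20409334 0.23115478]
[0.47105872 0.20413061 0.23113965]
1.3833 [0.4711 0.2041 0.2311] [0.03 0.25 0.04] [ 0.    -0.016  0.018] 0.997
[[-0.0002, 0.3742, 0.9273], [-0.0002, 0.9273, -0.3742], [-1.0, -0.0003, -0.0001]] [-10.    6.1 -19.8  99.5   2.2  74.7  37.8]
```

View pics/wrist3o.png

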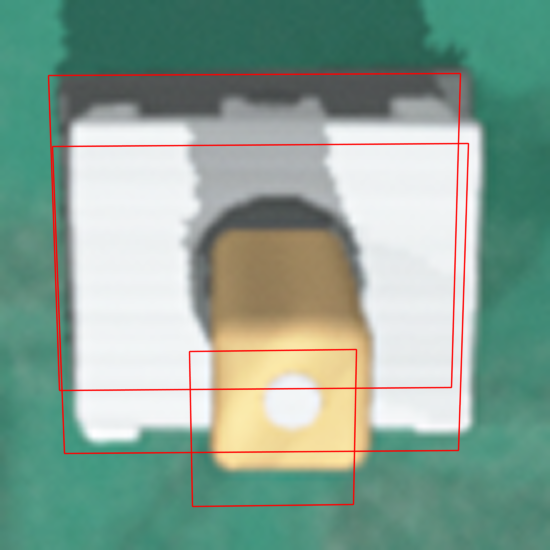

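```bash
cat > fit3.py <<'E'
import pickle
from h import *
M=pickle.load(open('M3.pkl','rb'));w=M['wrist']
A=lambda x,y:np.array([275+x/5,130+y/5])-.4
S=lambda x,y:np.array([270+x/7,190+y/7])-.4
D=lambda x,y:np.array([280+x/7,140+y/7])-.4
# order: wrist TL(-x-y) TR(-x+y) BR(+x+y) BL(+x-y), handle top
wr=[A(70,120),A(482,122),A(471,434),A(78,434),A(291,400)]
sc=[S(400,330),S(212,408),S(113,335),S(300,262),S(259,152)]
sd=[D(92,343),None,D(350,268),D(262,378),D(212,110)]
L=np.array([[-.033,-.042,.065],[-.033,.042,.065],[.033,.042,.065],[.033,-.042,.065],[0,0,.143]])
def pts(p):
    R=Rn.from_euler('z',p[2]).as_matrix();return L@R.T+[p[0],p[1],0]
def solve(sets):
    def f(p):
        q=pts(p);e=[]
        for m,o in sets:
            u=proj(m,q)
            e+= [u[i]-o[i] for i in range(5) if o[i] is not None]
        return np.concatenate(e)
    r=least_squares(f,[.48,.21,-.37],loss='soft_l1');return r.x,np.degrees(r.x[2]),f(r.x).reshape(-1,2).round(1).tolist()
for s in [[(w,wr)],[(M['scene'],sc)],[(M['side'],sd)],[(w,wr),(M['scene'],sc),(M['side'],sd)]]: print(*solve(s))
E
python3 fit3.py
```

```text
[ 0.47889625  0.21345966 -0.38280505] -21.933113888130002 [[-0.4, 0.3], [0.5, 0.1], [0.1, -0.6], [-0.4, -0.4], [0.2, 0.3]]
[ 0.47908984  0.21381863 -0.35441653] -20.306571459386 [[0.2, 0.9], [0.3, 0.8], [0.0, -1.1], [-0.4, -0.9], [-0.2, 0.0]]
[ 0.48245403  0.2099335  -0.37425676] -21.44333298675536 [[0.2, -0.1], [-0.5, 0.1], [-0.3, -0.4], [0.6, 0.6]]
[ 0.47920878  0.2133871  -0.37851079] -21.687070540952327 [[-0.5, 0.8], [0.4, 0.3], [0.2, -0.4], [-0.2, 0.0], [0.3, 0.7], [0.3, 1.1], [-0.1, 0.6], [0.1, -1.5], [0.1, -0.9], [-0.1, -0.1], [-1.0, -0.8], [-1.7, -0.4], [-1.6, -1.1], [-0.6, -0.0]]
```

>>> play_rows:
  plan:
    - {"grip":0,"xyz":[0.006,0.003,0.001],"rot":[0,0,0]}
    - {"grip":0,"xyz":[0.012,0.0054,0.002],"rot":[0,0,0]}
    - {"grip":0,"xyz":[0.016,0.003,0.0015],"rot":[0,0,0]}
    - {"grip":0,"xyz":[0.018,0,0],"rot":[0,0,0]}
    - {"grip":0,"xyz":[0.018,0,0],"rot":[0,0,0]}
    - {"grip":0,"xyz":[0.018,0,0],"rot":[0,0,0]}
    - {"grip":0,"xyz":[0.016,0,0],"rot":[0,0,0]}
    - {"grip":0,"xyz":[0.014,0,0],"rot":[0,0,0]}
    - {"grip":0,"xyz":[0.01,0,0],"rot":[0,0,0]}
    - {"grip":0,"xyz":[0.006,0,0],"rot":[0,0,0]}

```text
time_s: 2.27
eef_pos: [0.4782, 0.2139, 0.0952]
tool_rot: [[-0.002, 0.372, 0.928], [-0.001, 0.928, -0.372], [-1.0, -0.002, -0.002]]
contact_force: [-0.7, 0.4, -0.2]
grip_width: 1.0
```

```bash
python3 look.py 4 wrist scene
```

```text
2.2667 [0.4782 0.2139 0.0952] [-0.7   0.36 -0.15] [ 0.017 -0.029  0.008] 1.0
[[-0.0022, 0.3717, 0.9284], [-0.0007, 0.9284, -0.3717], [-1.0, -0.0015, -0.0018]] [-11.4  14.8 -19.9 107.    5.8  59.2  34.5]
```

View pics/wrist4.png

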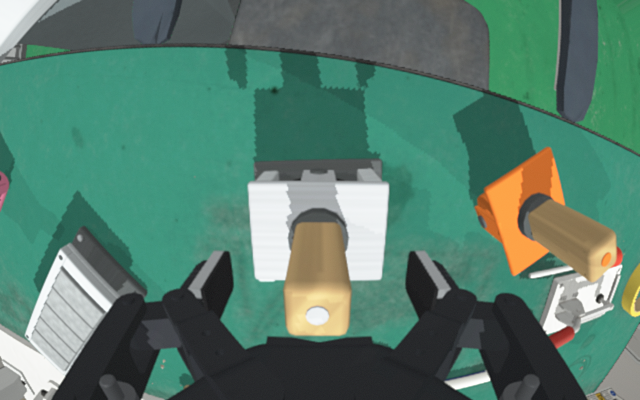

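View pics/scene4.png

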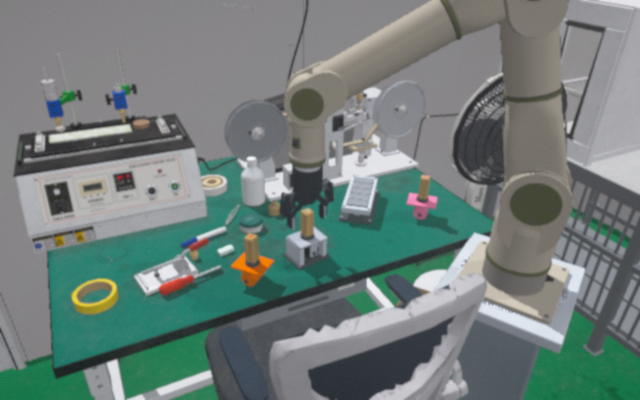

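```bash
python3 -c "
from h import *
crop('pics/wrist3.png',75,190,135,125,5,'pics/b3.png')"
```

```text
(no output)
```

View pics/b3.png

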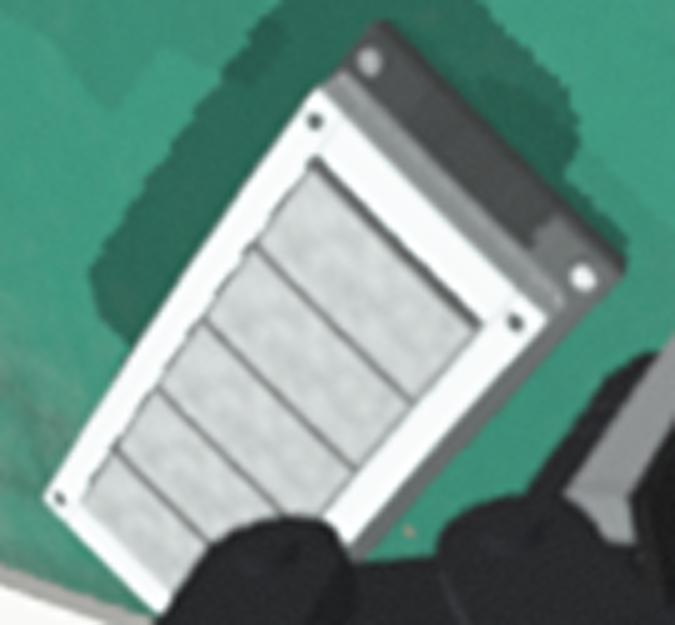

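>>> play_rows:
  plan:
    - {"grip":0.3,"xyz":[0,0,0],"rot":[0,0,0]}
    - {"grip":0.5,"xyz":[0,0,0],"rot":[0,0,0]}
    - {"grip":0.7,"xyz":[0,0,0],"rot":[0,0,0]}
    - {"grip":1,"xyz":[0,0,0],"rot":[0,0,0]}
    - {"grip":1,"xyz":[0,0,0],"rot":[0,0,0]}
    - {"grip":1,"xyz":[0,0,0],"rot":[0,0,0]}
    - {"grip":1,"xyz":[0,0,0],"rot":[0,0,0]}
    - {"grip":1,"xyz":[0,0,0],"rot":[0,0,0]}
    - {"grip":1,"xyz":[0,0,0],"rot":[0,0,0]}
    - {"grip":1,"xyz":[0,0,0],"rot":[0,0,0]}
  force: 80

```text
time_s: 3.2
eef_pos: [0.4792, 0.2142, 0.0979]
tool_rot: [[0.001, 0.372, 0.928], [0.0, 0.928, -0.372], [-1.0, 0.001, 0.001]]
contact_force: [-0.4, -0.9, 6.5]
grip_width: 0.295
```

```bash
python3 look.py 5 wrist; cat > fit4.py <<'E'
import pickle
from h import *
M0=pickle.load(open('M0.pkl','rb'));w=pickle.load(open('M3.pkl','rb'))['wrist'];w0=M0['wrist']
Bq=lambda x,y:np.array([75+x/5,190+y/5])-.4; W=lambda x,y:np.array([140+x/3,150+y/3])-.4
C=lambda x,y:np.array([260+x/5,225+y/5])-.4;S=lambda x,y:np.array([270+x/6,170+y/6])-.4
# local holes order: (-x,+y) (+x,+y) (+x,-y) (-x,-y)
ho=[(w0,0,W(44,150)),(w0,1,W(188,82)),(w0,2,W(381,480)),(w,0,Bq(315,121)),(w,1,Bq(515,322)),(w,3,Bq(59,497))]
hs=[(M0['side'],0,C(106,101)),(M0['side'],1,C(270,62)),(M0['side'],2,C(434,334)),(M0['side'],3,C(243,390))]
# scene corners of rim
hc=[(M0['scene'],4,S(605,247)),(M0['scene'],5,S(435,217)),(M0['scene'],6,S(500,33)),(M0['scene'],7,S(650,47))]
def P(p):
    x,y,yaw,z,sl,ins=p
    R=Rn.from_euler('z',yaw).as_matrix()@Rn.from_euler('x',sl).as_matrix()
    q=[]
    for i in (ins,0):
        hx,hy=.042-i,.098-i; q+=[[-hx,hy,0],[hx,hy,0],[hx,-hy,0],[-hx,-hy,0]]
    return np.array(q)@R.T+[x,y,z]
def solve(obs):
    def f(p):
        q=P(p);return np.concatenate([proj(m,q[i])[0]-u for m,i,u in obs]+[[(p[5]-.006)*1000]])
    r=least_squares(f,[.49,-.095,.37,.051,-.04,.006]);e=f(r.x)[:-1].reshape(-1,2)
    print(r.x.round(4),np.degrees(r.x[2]).round(2),e.round(1).tolist())
solve(ho);solve(ho+hc);solve(ho+hc+hs);solve(hs)
E
python3 fit4.py
```

```text
3.2 [0.4792 0.2142 0.0979] [-0.43 -0.91  6.5 ] [-0.244  0.208  0.017] 0.295
[[0.0009, 0.3718, 0.9283], [0.0002, 0.9283, -0.3718], [-1.0, 0.0005, 0.0008]] [-11.4  14.6 -19.9 106.9   5.7  59.4  34.6]
[ 0.4917 -0.0958  0.3633  0.0512 -0.0301  0.0059] 20.81 [[-0.1, -0.4], [-0.5, 0.4], [0.4, 0.6], [0.5, 0.0], [-0.1, -0.1], [0.4, -0.2]]
[ 0.4916 -0.0959  0.3626  0.0518 -0.0308  0.0059] 20.77 [[-0.4, -0.3], [-0.7, 0.5], [0.3, 1.0], [0.2, 0.1], [-0.3, 0.1], [0.0, -0.1], [-0.8, 0.1], [-1.0, 1.4], [-0.9, 0.3], [-0.1, 0.9]]
[ 0.4919 -0.0954  0.3663  0.0524 -0.0409  0.0061] 20.99 [[-0.0, -0.4], [-0.7, 0.3], [0.3, 1.1], [0.5, 0.3], [-0.2, -0.2], [0.0, 0.7], [-0.8, 0.2], [-1.1, 1.6], [-1.2, -0.1], [-0.4, 0.5], [-0.2, -0.8], [-1.0, -0.4], [-0.3, 0.9], [-0.5, 0.5]]
[ 0.4927 -0.0942  0.3646  0.0514 -0.0581  0.0059] 20.89 [[0.3, -0.2], [-0.4, 0.2], [0.3, 0.2], [-0.2, -0.2]]
```

View pics/wrist5.png

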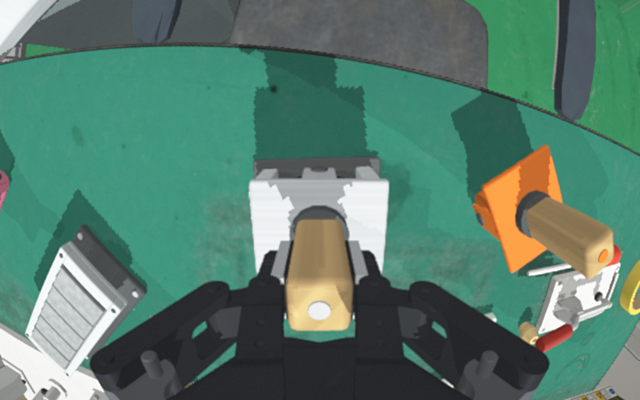

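>>> play_rows:
  plan:
    - {"grip":1,"xyz":[-0.004,0,0],"rot":[0,0,0]}
    - {"grip":1,"xyz":[-0.008,0,0],"rot":[0,0,0]}
    - {"grip":1,"xyz":[-0.012,0,0],"rot":[0,0,0]}
    - {"grip":1,"xyz":[-0.014,0,0],"rot":[0,0,0]}
    - {"grip":1,"xyz":[-0.014,0,0],"rot":[0,0,0]}
    - {"grip":1,"xyz":[-0.014,0,0],"rot":[0,0,0]}
    - {"grip":1,"xyz":[-0.012,0,0],"rot":[0,0,0]}
    - {"grip":1,"xyz":[-0.01,0,0],"rot":[0,0,0]}
    - {"grip":1,"xyz":[-0.008,0,0],"rot":[0,0,0]}
    - {"grip":1,"xyz":[-0.004,0,0],"rot":[0,0,0]}

```text
time_s: 4.08
eef_pos: [0.4791, 0.2143, 0.1986]
tool_rot: [[0.001, 0.372, 0.928], [0.0, 0.928, -0.372], [-1.0, 0.001, 0.001]]
contact_force: [0.6, 0.2, -3.7]
grip_width: 0.294
```

```bash
python3 look.py 6 wrist side scene; python3 - <<'E'
from workcell import env
from h import *
s=env.read_state();print(s['contact_force'],s['eef_pos'])
plan(s['eef_pos'],s['tool_rot'],[.4682,-.034,.17],Rdown(110.85),10,[.5,.9,1.1,1.2,1.3,1.3,1.2,1.1,.9,.5])
E
```

```text
4.0833 [0.4791 0.2143 0.1986] [ 0.65  0.22 -3.68] [0.016 0.037 0.032] 0.294
[[0.0011, 0.3717, 0.9284], [0.0004, 0.9284, -0.3717], [-1.0, 0.0008, 0.0008]] [-10.7   8.9 -20.1 100.6   3.2  71.1  36.5]
[ 0.95493852 -0.74403378 -5.20739335] [0.47878351 0.21404071 0.19712787]
([0.0014, -0.0117, 0.0041], [-0.0372, -0.0, 0.0])
([0.0024, -0.0213, 0.0066], [-0.067, -0.0, 0.0])
([0.003, -0.0266, 0.0064], [-0.0819, -0.0, 0.0])
([0.0032, -0.0295, 0.0045], [-0.0894, -0.0, 0.0])
([0.0036, -0.0322, 0.002], [-0.0968, -0.0, 0.0])
([0.0035, -0.0322, -0.0011], [-0.0968, -0.0, 0.0])
([0.0033, -0.0296, -0.0039], [-0.0894, -0.0, 0.0])
([0.003, -0.0266, -0.0059], [-0.0819, -0.0, 0.0])
([0.0024, -0.0213, -0.0067], [-0.067, -0.0, 0.0])
([0.0014, -0.0116, -0.0045], [-0.0372, -0.0, 0.0])
end [ 0.4682 -0.034   0.17  ] [[-0.0, -0.356, 0.935], [-0.0, 0.935, 0.356], [-1.0, -0.0, -0.0]]
```

View pics/side6.png

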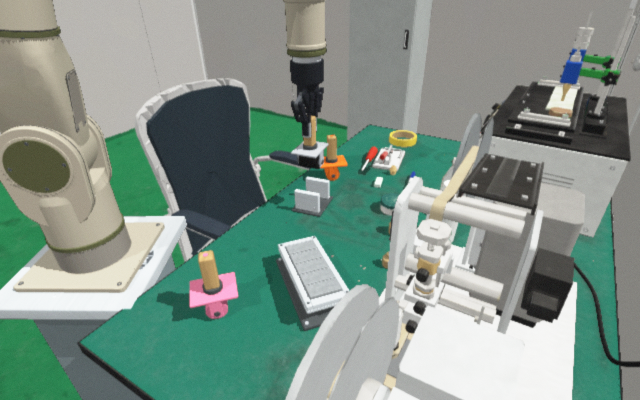

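View pics/wrist6.png

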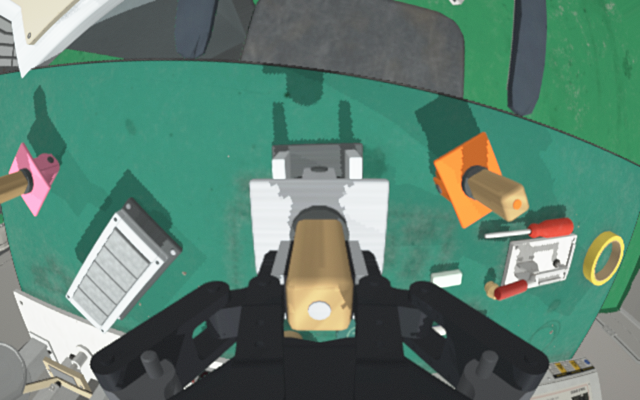

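>>> play_rows:
  plan:
    - {"grip":1,"xyz":[0.0014,-0.0117,0.0041],"rot":[-0.0372,0,0]}
    - {"grip":1,"xyz":[0.0024,-0.0213,0.0066],"rot":[-0.067,0,0]}
    - {"grip":1,"xyz":[0.003,-0.0266,0.0064],"rot":[-0.0819,0,0]}
    - {"grip":1,"xyz":[0.0032,-0.0295,0.0045],"rot":[-0.0894,0,0]}
    - {"grip":1,"xyz":[0.0036,-0.0322,0.002],"rot":[-0.0968,0,0]}
    - {"grip":1,"xyz":[0.0035,-0.0322,-0.0011],"rot":[-0.0968,0,0]}
    - {"grip":1,"xyz":[0.0033,-0.0296,-0.0039],"rot":[-0.0894,0,0]}
    - {"grip":1,"xyz":[0.003,-0.0266,-0.0059],"rot":[-0.0819,0,0]}
    - {"grip":1,"xyz":[0.0024,-0.0213,-0.0067],"rot":[-0.067,0,0]}
    - {"grip":1,"xyz":[0.0014,-0.0116,-0.0045],"rot":[-0.0372,0,0]}

```text
time_s: 5.07
eef_pos: [0.4673, -0.0371, 0.169]
tool_rot: [[-0.002, -0.356, 0.934], [-0.001, 0.934, 0.356], [-1.0, -0.0, -0.002]]
contact_force: [0.2, 0.2, -3.9]
grip_width: 0.294
```

```bash
python3 -c "
from workcell import env
for i in range(4): env.get_image('side'); print(env.read_state()['eef_pos'])"; python3 look.py 7 wrist side scene
python3 - <<'E'
import pickle
from h import *
M=pickle.load(open('M7.pkl','rb'))
print(tri([(M['scene'],np.array([400,108.])),(M['side'],np.array([375,400.]))]))
for z in (.05,.1,.15): print(z,atz(M['scene'],(374,112),z),atz(M['scene'],(402,136),z))
E
```

```text
[ 0.46713646 -0.03868499  0.16877267]
[ 0.46738548 -0.03664251  0.1690409 ]
[ 0.46770556 -0.03471649  0.16930836]
[ 0.46793403 -0.03359738  0.16955205]
5.2667 [ 0.4679 -0.0336  0.1696] [ 0.51  0.75 -4.76] [ 0.065  0.052 -0.024] 0.295
[[-0.001, -0.3547, 0.935], [0.0004, 0.935, 0.3547], [-1.0, 0.0007, -0.0008]] [  7.9   2.7  -9.6 110.6   0.5  66.8 108.9]
(array([ 0.55904885, -0.45802317,  0.20658453]), [np.float64(3.631416759718164), np.float64(13.83453091731257)])
0.05 [ 0.79054556 -0.75109402  0.05      ] [ 0.57758411 -0.57880828  0.05      ]
0.1 [ 0.72921752 -0.62734622  0.1       ] [ 0.53062805 -0.4666874   0.1       ]
0.15 [ 0.66788948 -0.50359841  0.15      ] [ 0.48367198 -0.35456651  0.15      ]
```

View pics/wrist7.png

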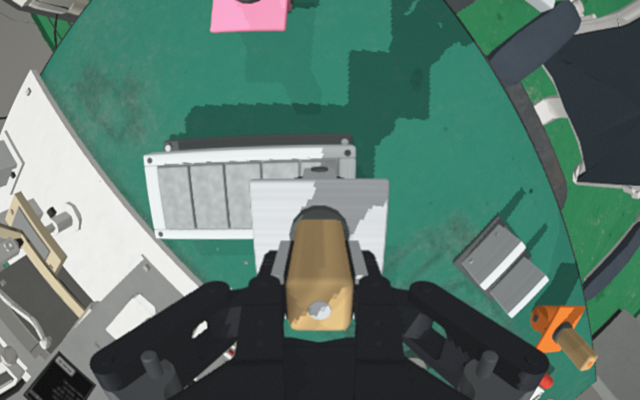

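View pics/side7.png

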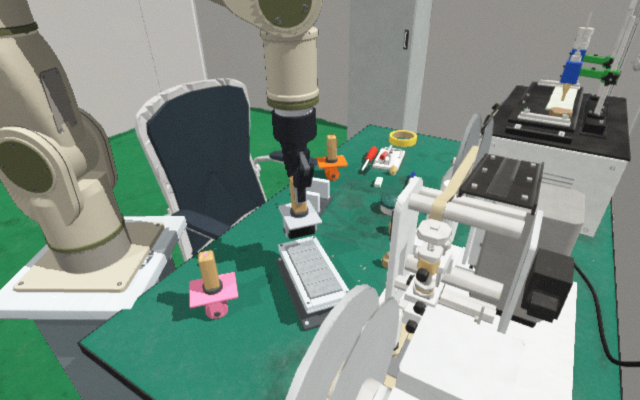

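View pics/scene7.png

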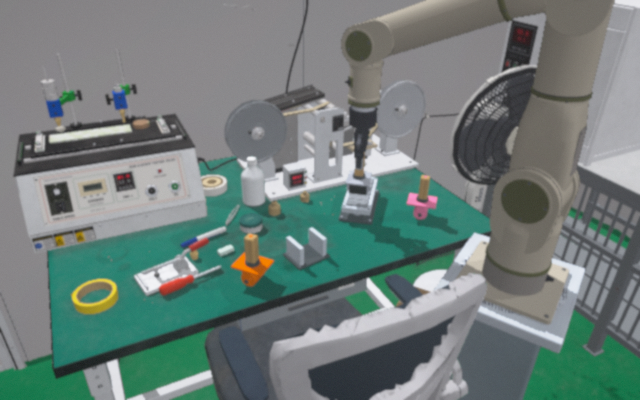

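```bash
python3 -c "
from h import *
crop('pics/wrist7.png',135,125,150,120,5,'pics/b7.png')
crop('pics/wrist7.png',250,125,120,80,6,'pics/c7.png')"
```

```text
(no output)
```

View pics/b7.png

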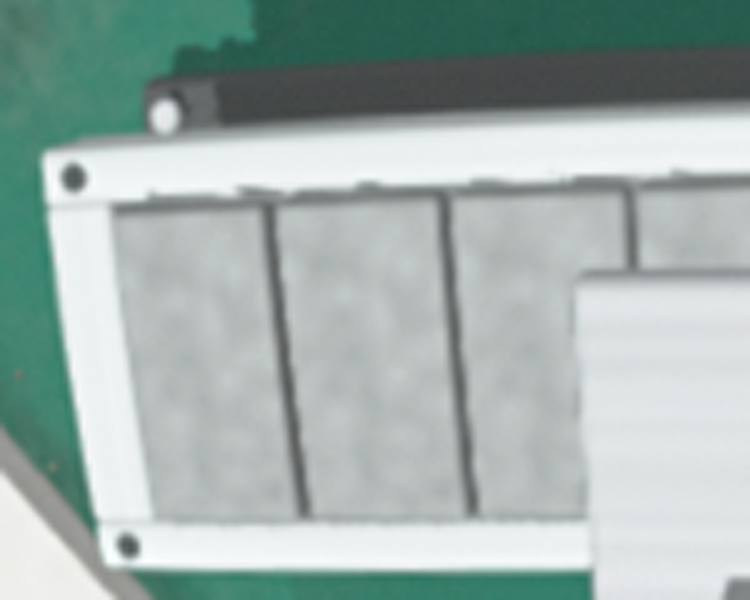

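View pics/c7.png

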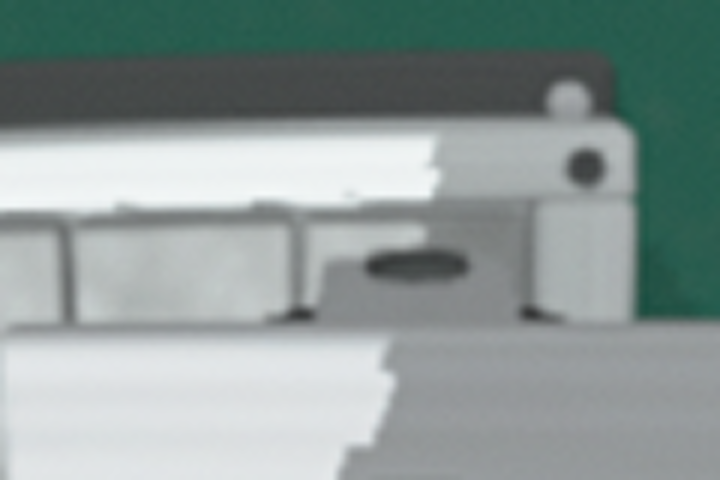

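```bash
cat >> fit4.py <<'E'
w7=pickle.load(open('M7.pkl','rb'))['wrist']
G=lambda x,y:np.array([135+x/5,125+y/5])-.4
h7=[(w7,3,G(75,178)),(w7,2,G(128,545)),(w7,0,np.array([250+585/6,125+168/6])-.4)]
print('---');solve(h7+ho);solve(h7+ho+hc+hs);solve(h7)
E
python3 fit4.py
```

```text
[ 0.4917 -0.0958  0.3633  0.0512 -0.0301  0.0059] 20.81 [[-0.1, -0.4], [-0.5, 0.4], [0.4, 0.6], [0.5, 0.0], [-0.1, -0.1], [0.4, -0.2]]
[ 0.4916 -0.0959  0.3626  0.0518 -0.0308  0.0059] 20.77 [[-0.4, -0.3], [-0.7, 0.5], [0.3, 1.0], [0.2, 0.1], [-0.3, 0.1], [0.0, -0.1], [-0.8, 0.1], [-1.0, 1.4], [-0.9, 0.3], [-0.1, 0.9]]
[ 0.4919 -0.0954  0.3663  0.0524 -0.0409  0.0061] 20.99 [[-0.0, -0.4], [-0.7, 0.3], [0.3, 1.1], [0.5, 0.3], [-0.2, -0.2], [0.0, 0.7], [-0.8, 0.2], [-1.1, 1.6], [-1.2, -0.1], [-0.4, 0.5], [-0.2, -0.8], [-1.0, -0.4], [-0.3, 0.9], [-0.5, 0.5]]
[ 0.4927 -0.0942  0.3646  0.0514 -0.0581  0.0059] 20.89 [[0.3, -0.2], [-0.4, 0.2], [0.3, 0.2], [-0.2, -0.2]]
---
[ 0.4921 -0.0951  0.3724  0.0512 -0.0326  0.0061] 21.34 [[-1.0, 0.3], [-0.9, -1.4], [0.7, 0.4], [-0.0, -0.4], [-0.9, 0.0], [1.0, -0.1], [0.5, 0.0], [-0.1, -0.6], [1.1, 0.5]]
[ 0.4919 -0.095   0.3713  0.0519 -0.0381  0.0063] 21.27 [[-1.3, 0.5], [-1.2, -1.3], [0.8, 0.6], [-0.0, -0.4], [-1.1, 0.1], [0.5, 0.3], [0.6, 0.1], [-0.2, -0.6], [0.7, 0.7], [-0.7, 0.3], [-1.0, 1.8], [-1.4, 0.2], [-0.6, 0.7], [-0.3, -0.7], [-1.2, -0.4], [-0.2, 0.8], [-0.1, 0.5]]
[ 0.4928 -0.0931  0.3567  0.0419 -0.1619  0.0058] 20.44 [[0.3, 0.2], [-0.4, -0.1], [0.1, -0.1]]
```

>>> play_rows:
  plan:
    - {"grip":1,"xyz":[0.002,0,0],"rot":[0,0,0]}
    - {"grip":1,"xyz":[0.003,0,0],"rot":[0,0,0]}
    - {"grip":1,"xyz":[0.004,0,0],"rot":[0,0,0]}
    - {"grip":1,"xyz":[0.004,0,0],"rot":[0,0,0]}
    - {"grip":1,"xyz":[0.004,0,0],"rot":[0,0,0]}
    - {"grip":1,"xyz":[0.003,0,0],"rot":[0,0,0]}
    - {"grip":1,"xyz":[0.002,0,0],"rot":[0,0,0]}
    - {"grip":1,"xyz":[0.001,0,0],"rot":[0,0,0]}
    - {"grip":1,"xyz":[0,0,0],"rot":[0,0,0]}
    - {"grip":1,"xyz":[0,0,0],"rot":[0,0,0]}

```text
time_s: 6.25
eef_pos: [0.4684, -0.0339, 0.1472]
tool_rot: [[0.0, -0.356, 0.935], [0.0, 0.935, 0.356], [-1.0, -0.0, 0.0]]
contact_force: [0.5, 0.8, -4.7]
grip_width: 0.295
```

```bash
python3 look.py 8 side wrist; python3 -c "
from h import *
crop('pics/side8.png',260,200,110,100,6,'pics/s8.png')"
```

```text
6.25 [ 0.4684 -0.0339  0.1472] [ 0.54  0.84 -4.71] [-0.072 -0.011 -0.04 ] 0.295
[[0.0003, -0.3558, 0.9346], [0.0001, 0.9346, 0.3558], [-1.0, -0.0, 0.0003]] [  7.9   3.9  -9.6 112.2   0.7  63.9 108.8]
```

View pics/s8.png

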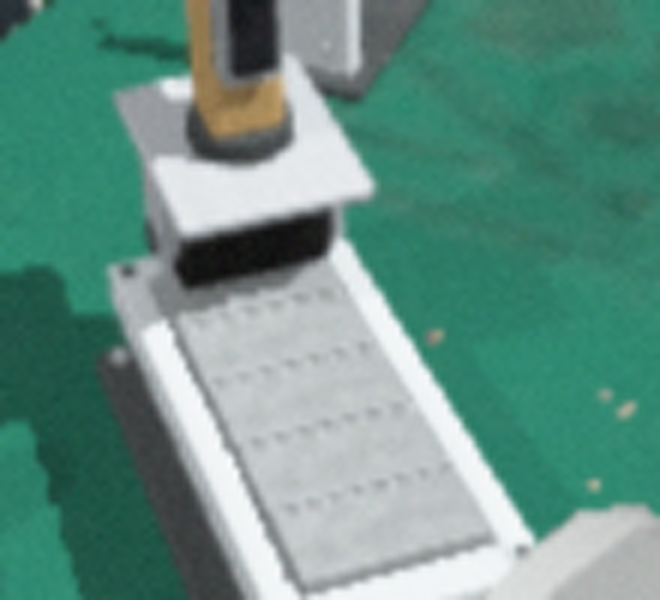

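View pics/wrist8.png

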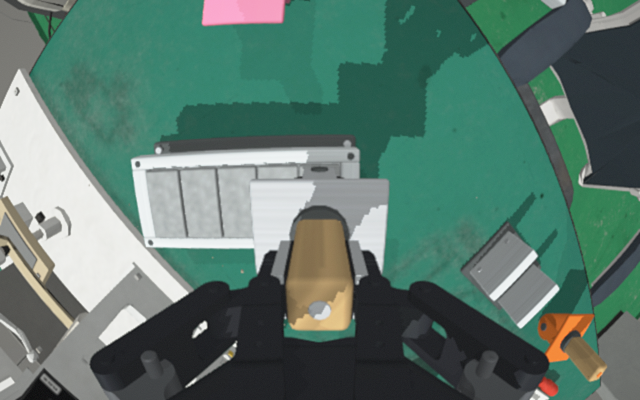

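>>> play_rows:
  plan:
    - {"grip":1,"xyz":[0.0008,0,0],"rot":[0,0,0]}
    - {"grip":1,"xyz":[0.0008,0,0],"rot":[0,0,0]}
    - {"grip":1,"xyz":[0.0008,0,0],"rot":[0,0,0]}
    - {"grip":1,"xyz":[0.0008,0,0],"rot":[0,0,0]}
    - {"grip":1,"xyz":[0.0008,0,0],"rot":[0,0,0]}
    - {"grip":1,"xyz":[0.0006,0,0],"rot":[0,0,0]}
    - {"grip":1,"xyz":[0.0004,0,0],"rot":[0,0,0]}
    - {"grip":1,"xyz":[0,0,0],"rot":[0,0,0]}
    - {"grip":1,"xyz":[0,0,0],"rot":[0,0,0]}
    - {"grip":1,"xyz":[0,0,0],"rot":[0,0,0]}

```text
time_s: 7.18
eef_pos: [0.4683, -0.0339, 0.1421]
tool_rot: [[0.0, -0.356, 0.935], [-0.0, 0.935, 0.356], [-1.0, -0.0, 0.0]]
contact_force: [0.6, -0.2, -4.9]
grip_width: 0.295
```

>>> play_rows:
  plan:
    - {"grip":1,"xyz":[0.0004,0,0],"rot":[0,0,0]}
    - {"grip":1,"xyz":[0.0004,0,0],"rot":[0,0,0]}
    - {"grip":1,"xyz":[0.0004,0,0],"rot":[0,0,0]}
    - {"grip":1,"xyz":[0.0004,0,0],"rot":[0,0,0]}
    - {"grip":1,"xyz":[0.0004,0,0],"rot":[0,0,0]}
    - {"grip":1,"xyz":[0.0004,0,0],"rot":[0,0,0]}
    - {"grip":1,"xyz":[0.0004,0,0],"rot":[0,0,0]}
    - {"grip":1,"xyz":[0.0002,0,0],"rot":[0,0,0]}
    - {"grip":1,"xyz":[0,0,0],"rot":[0,0,0]}
    - {"grip":1,"xyz":[0,0,0],"rot":[0,0,0]}

```text
time_s: 8.02
eef_pos: [0.4684, -0.0339, 0.1393]
tool_rot: [[0.0, -0.356, 0.935], [-0.0, 0.935, 0.356], [-1.0, -0.0, 0.0]]
contact_force: [-0.9, -0.5, -0.6]
grip_width: 0.293
```

>>> play_rows:
  plan:
    - {"grip":1,"xyz":[0.0003,0,0],"rot":[0,0,0]}
    - {"grip":1,"xyz":[0.0003,0,0],"rot":[0,0,0]}
    - {"grip":1,"xyz":[0.0003,0,0],"rot":[0,0,0]}
    - {"grip":1,"xyz":[0.0003,0,0],"rot":[0,0,0]}
    - {"grip":1,"xyz":[0.0003,0,0],"rot":[0,0,0]}
    - {"grip":1,"xyz":[0.0003,0,0],"rot":[0,0,0]}
    - {"grip":1,"xyz":[0.0002,0,0],"rot":[0,0,0]}
    - {"grip":1,"xyz":[0.0002,0,0],"rot":[0,0,0]}
    - {"grip":1,"xyz":[0.0002,0,0],"rot":[0,0,0]}
    - {"grip":1,"xyz":[0,0,0],"rot":[0,0,0]}

```text
time_s: 8.85
eef_pos: [0.4683, -0.0339, 0.1367]
tool_rot: [[0.0, -0.356, 0.935], [0.0, 0.935, 0.356], [-1.0, 0.0, 0.0]]
contact_force: [-0.9, -0.2, -0.1]
grip_width: 0.295
```

>>> play_rows:
  plan:
    - {"grip":1,"xyz":[0.0002,0,0],"rot":[0,0,0]}
    - {"grip":1,"xyz":[0.0002,0,0],"rot":[0,0,0]}
    - {"grip":1,"xyz":[0.0002,0,0],"rot":[0,0,0]}
    - {"grip":1,"xyz":[0.0002,0,0],"rot":[0,0,0]}
    - {"grip":1,"xyz":[0.0001,0,0],"rot":[0,0,0]}
    - {"grip":1,"xyz":[0.0001,0,0],"rot":[0,0,0]}
    - {"grip":1,"xyz":[0,0,0],"rot":[0,0,0]}
    - {"grip":1,"xyz":[0,0,0],"rot":[0,0,0]}
    - {"grip":1,"xyz":[0,0,0],"rot":[0,0,0]}
    - {"grip":1,"xyz":[0,0,0],"rot":[0,0,0]}

```text
time_s: 9.68
eef_pos: [0.4686, -0.0339, 0.1365]
tool_rot: [[0.001, -0.356, 0.935], [-0.0, 0.935, 0.356], [-1.0, -0.0, 0.001]]
contact_force: [-2.7, -0.7, 7.4]
grip_width: 0.292
```

>>> play_rows:
  plan:
    - {"grip":1,"xyz":[0,-0.001,0],"rot":[0,0,0]}
    - {"grip":1,"xyz":[-6e-05,-0.002,0],"rot":[0,0,0]}
    - {"grip":1,"xyz":[-7e-05,-0.002,0],"rot":[0,0,0]}
    - {"grip":1,"xyz":[-7e-05,-0.002,0],"rot":[0,0,0]}
    - {"grip":1,"xyz":[-7e-05,-0.002,0],"rot":[0,0,0]}
    - {"grip":1,"xyz":[-7e-05,-0.002,0],"rot":[0,0,0]}
    - {"grip":1,"xyz":[-7e-05,-0.002,0],"rot":[0,0,0]}
    - {"grip":1,"xyz":[-7e-05,-0.002,0],"rot":[0,0,0]}
    - {"grip":1,"xyz":[-4e-05,-0.001,0],"rot":[0,0,0]}
    - {"grip":1,"xyz":[0,0,0],"rot":[0,0,0]}

```text
time_s: 10.52
eef_pos: [0.4745, -0.0491, 0.1372]
tool_rot: [[0.001, -0.356, 0.935], [-0.0, 0.935, 0.356], [-1.0, -0.001, 0.001]]
contact_force: [-2.7, -0.8, 8.3]
grip_width: 0.297
```

```bash
cat > st.py <<'E'
from workcell import env
import numpy as np
s=env.read_state();p=s['eef_pos'];c=np.array([.4919,-.0953]);a=np.radians(21.1)
d=p[:2]-c;print(round(s['time_s'],2),'z',p[2].round(5),'carrier x,y mm',np.round([1000*(d@[np.cos(a),np.sin(a)]),1000*(d@[-np.sin(a),np.cos(a)])],1),'F',s['contact_force'].round(1),'T',s['wrist_torque'].round(2),'xaxis',s['tool_rot'][:,0].round(4))
E
python3 st.py
```

```text
10.52 z 0.13717 carrier x,y mm [ 0.4 49.4] F [-2.7 -0.8  8.3] T [-0.19  0.83  0.01] xaxis [ 1.2e-03 -2.0e-04 -1.0e+00]
```

>>> play_rows:
  plan:
    - {"grip":1,"xyz":[-4e-05,-0.001,0],"rot":[0,0,0]}
    - {"grip":1,"xyz":[-8e-05,-0.002,0],"rot":[0,0,0]}
    - {"grip":1,"xyz":[-8e-05,-0.002,0],"rot":[0,0,0]}
    - {"grip":1,"xyz":[-8e-05,-0.002,0],"rot":[0,0,0]}
    - {"grip":1,"xyz":[-8e-05,-0.002,0],"rot":[0,0,0]}
    - {"grip":1,"xyz":[-8e-05,-0.002,0],"rot":[0,0,0]}
    - {"grip":1,"xyz":[-8e-05,-0.002,0],"rot":[0,0,0]}
    - {"grip":1,"xyz":[-8e-05,-0.002,0],"rot":[0,0,0]}
    - {"grip":1,"xyz":[-4e-05,-0.001,0],"rot":[0,0,0]}
    - {"grip":1,"xyz":[0,0,0],"rot":[0,0,0]}

```text
time_s: 11.35
eef_pos: [0.4802, -0.0643, 0.138]
tool_rot: [[0.001, -0.356, 0.935], [-0.0, 0.935, 0.356], [-1.0, -0.001, 0.001]]
contact_force: [-3.3, -0.4, 11.3]
grip_width: 0.294
```

```bash
python3 st.py
```

```text
11.35 z 0.13797 carrier x,y mm [ 0.3 33.2] F [-3.3 -0.4 11.3] T [-0.25  0.95  0.05] xaxis [ 1.4e-03 -4.0e-04 -1.0e+00]
```

>>> play_rows:
  plan:
    - {"grip":1,"xyz":[-8e-05,-0.001,0],"rot":[0,0,0]}
    - {"grip":1,"xyz":[-0.0001,-0.002,0],"rot":[0,0,0]}
    - {"grip":1,"xyz":[-0.0001,-0.002,0],"rot":[0,0,0]}
    - {"grip":1,"xyz":[-0.0001,-0.002,0],"rot":[0,0,0]}
    - {"grip":1,"xyz":[-0.0001,-0.002,0],"rot":[0,0,0]}
    - {"grip":1,"xyz":[-0.0001,-0.002,0],"rot":[0,0,0]}
    - {"grip":1,"xyz":[-0.0001,-0.002,0],"rot":[0,0,0]}
    - {"grip":1,"xyz":[-0.0001,-0.002,0],"rot":[0,0,0]}
    - {"grip":1,"xyz":[-5e-05,-0.001,0],"rot":[0,0,0]}
    - {"grip":1,"xyz":[0,0,0],"rot":[0,0,0]}

```text
time_s: 12.18
eef_pos: [0.486, -0.0791, 0.1387]
tool_rot: [[0.001, -0.356, 0.935], [-0.0, 0.935, 0.356], [-1.0, -0.001, 0.001]]
contact_force: [-3.1, -1.7, 10.1]
grip_width: 0.294
```

```bash
python3 st.py
```

```text
12.18 z 0.13871 carrier x,y mm [ 0.3 17.3] F [-3.1 -1.7 10.1] T [-0.22  0.75  0.06] xaxis [ 1.5e-03 -3.0e-04 -1.0e+00]
```

Steady, near 15 N on the carrier. Continuing at the same slope.

>>> play_rows:
  plan:
    - {"grip":1,"xyz":[-5e-05,-0.001,0],"rot":[0,0,0]}
    - {"grip":1,"xyz":[-9e-05,-0.002,0],"rot":[0,0,0]}
    - {"grip":1,"xyz":[-9e-05,-0.002,0],"rot":[0,0,0]}
    - {"grip":1,"xyz":[-9e-05,-0.002,0],"rot":[0,0,0]}
    - {"grip":1,"xyz":[-9e-05,-0.002,0],"rot":[0,0,0]}
    - {"grip":1,"xyz":[-9e-05,-0.002,0],"rot":[0,0,0]}
    - {"grip":1,"xyz":[-9e-05,-0.002,0],"rot":[0,0,0]}
    - {"grip":1,"xyz":[-9e-05,-0.002,0],"rot":[0,0,0]}
    - {"grip":1,"xyz":[-5e-05,-0.001,0],"rot":[0,0,0]}
    - {"grip":1,"xyz":[0,0,0],"rot":[0,0,0]}

```text
time_s: 13.02
eef_pos: [0.4917, -0.0941, 0.1395]
tool_rot: [[0.002, -0.356, 0.935], [-0.0, 0.935, 0.356], [-1.0, -0.001, 0.001]]
contact_force: [-2.4, -0.5, 9.1]
grip_width: 0.297
```

```bash
python3 st.py
```

```text
13.02 z 0.13954 carrier x,y mm [0.3 1.1] F [-2.4 -0.5  9.1] T [-0.19  0.66  0.07] xaxis [ 1.7e-03 -5.0e-04 -1.0e+00]
```

>>> play_rows:
  plan:
    - {"grip":1,"xyz":[-4e-05,-0.001,0],"rot":[0,0,0]}
    - {"grip":1,"xyz":[-9e-05,-0.002,0],"rot":[0,0,0]}
    - {"grip":1,"xyz":[-9e-05,-0.002,0],"rot":[0,0,0]}
    - {"grip":1,"xyz":[-9e-05,-0.002,0],"rot":[0,0,0]}
    - {"grip":1,"xyz":[-9e-05,-0.002,0],"rot":[0,0,0]}
    - {"grip":1,"xyz":[-9e-05,-0.002,0],"rot":[0,0,0]}
    - {"grip":1,"xyz":[-9e-05,-0.002,0],"rot":[0,0,0]}
    - {"grip":1,"xyz":[-9e-05,-0.002,0],"rot":[0,0,0]}
    - {"grip":1,"xyz":[-4e-05,-0.001,0],"rot":[0,0,0]}
    - {"grip":1,"xyz":[0,0,0],"rot":[0,0,0]}

```text
time_s: 13.85
eef_pos: [0.4974, -0.109, 0.1402]
tool_rot: [[0.002, -0.356, 0.935], [-0.0, 0.935, 0.356], [-1.0, -0.001, 0.001]]
contact_force: [-2.3, 0.1, 8.9]
grip_width: 0.294
```

```bash
python3 st.py
```

```text
13.85 z 0.14023 carrier x,y mm [  0.2 -14.8] F [-2.3  0.1  8.9] T [0.01 0.65 0.04] xaxis [ 1.7e-03 -4.0e-04 -1.0e+00]
```

>>> play_rows:
  plan:
    - {"grip":1,"xyz":[-4e-05,-0.001,0],"rot":[0,0,0]}
    - {"grip":1,"xyz":[-9e-05,-0.002,0],"rot":[0,0,0]}
    - {"grip":1,"xyz":[-9e-05,-0.002,0],"rot":[0,0,0]}
    - {"grip":1,"xyz":[-9e-05,-0.002,0],"rot":[0,0,0]}
    - {"grip":1,"xyz":[-9e-05,-0.002,0],"rot":[0,0,0]}
    - {"grip":1,"xyz":[-9e-05,-0.002,0],"rot":[0,0,0]}
    - {"grip":1,"xyz":[-9e-05,-0.002,0],"rot":[0,0,0]}
    - {"grip":1,"xyz":[-9e-05,-0.002,0],"rot":[0,0,0]}
    - {"grip":1,"xyz":[-4e-05,-0.001,0],"rot":[0,0,0]}
    - {"grip":1,"xyz":[0,0,0],"rot":[0,0,0]}

```text
time_s: 14.68
eef_pos: [0.5032, -0.1241, 0.141]
tool_rot: [[0.002, -0.356, 0.935], [-0.001, 0.935, 0.356], [-1.0, -0.001, 0.002]]
contact_force: [-1.5, 0.1, 9.9]
grip_width: 0.297
```

```bash
python3 st.py
```

```text
14.68 z 0.14104 carrier x,y mm [  0.2 -30.9] F [-1.5  0.1  9.9] T [-0.18  0.64  0.07] xaxis [ 2.e-03 -6.e-04 -1.e+00]
```

>>> play_rows:
  plan:
    - {"grip":1,"xyz":[-4e-05,-0.001,0],"rot":[0,0,0]}
    - {"grip":1,"xyz":[-9e-05,-0.002,0],"rot":[0,0,0]}
    - {"grip":1,"xyz":[-9e-05,-0.002,0],"rot":[0,0,0]}
    - {"grip":1,"xyz":[-9e-05,-0.002,0],"rot":[0,0,0]}
    - {"grip":1,"xyz":[-9e-05,-0.002,0],"rot":[0,0,0]}
    - {"grip":1,"xyz":[-9e-05,-0.002,0],"rot":[0,0,0]}
    - {"grip":1,"xyz":[-9e-05,-0.002,0],"rot":[0,0,0]}
    - {"grip":1,"xyz":[-9e-05,-0.002,0],"rot":[0,0,0]}
    - {"grip":1,"xyz":[-4e-05,-0.001,0],"rot":[0,0,0]}
    - {"grip":1,"xyz":[0,0,0],"rot":[0,0,0]}

```text
time_s: 15.52
eef_pos: [0.5089, -0.1388, 0.1418]
tool_rot: [[0.002, -0.356, 0.935], [-0.0, 0.935, 0.356], [-1.0, -0.001, 0.002]]
contact_force: [-2.9, 0.3, 9.0]
grip_width: 0.297
```

```bash
python3 st.py
```

```text
15.52 z 0.14177 carrier x,y mm [  0.2 -46.7] F [-2.9  0.3  9. ] T [0.1  0.65 0.08] xaxis [ 1.9e-03 -3.0e-04 -1.0e+00]
```

>>> play_rows:
  plan:
    - {"grip":1,"xyz":[-4e-05,-0.001,0],"rot":[0,0,0]}
    - {"grip":1,"xyz":[-9e-05,-0.002,0],"rot":[0,0,0]}
    - {"grip":1,"xyz":[-9e-05,-0.002,0],"rot":[0,0,0]}
    - {"grip":1,"xyz":[-9e-05,-0.002,0],"rot":[0,0,0]}
    - {"grip":1,"xyz":[-9e-05,-0.002,0],"rot":[0,0,0]}
    - {"grip":1,"xyz":[-9e-05,-0.002,0],"rot":[0,0,0]}
    - {"grip":1,"xyz":[-9e-05,-0.002,0],"rot":[0,0,0]}
    - {"grip":1,"xyz":[-9e-05,-0.002,0],"rot":[0,0,0]}
    - {"grip":1,"xyz":[-9e-05,-0.002,0],"rot":[0,0,0]}
    - {"grip":1,"xyz":[-9e-05,-0.002,0],"rot":[0,0,0]}

```text
time_s: 16.35
eef_pos: [0.5157, -0.1566, 0.1427]
tool_rot: [[0.002, -0.356, 0.935], [-0.0, 0.935, 0.356], [-1.0, -0.001, 0.002]]
contact_force: [-2.7, 0.1, 10.5]
grip_width: 0.294
```

```bash
python3 st.py
```

```text
16.35 z 0.14266 carrier x,y mm [  0.1 -65.8] F [-2.7  0.1 10.5] T [0.12 0.66 0.03] xaxis [ 2.e-03 -4.e-04 -1.e+00]
```

>>> play_rows:
  plan:
    - {"grip":1,"xyz":[-0.001,-0.001,0],"rot":[0,0,0]}
    - {"grip":1,"xyz":[-0.003,0,0],"rot":[0,0,0]}
    - {"grip":1,"xyz":[-0.007,0,0],"rot":[0,0,0]}
    - {"grip":1,"xyz":[-0.009,0.002,0],"rot":[0,0,0]}
    - {"grip":1,"xyz":[-0.009,0.004,0],"rot":[0,0,0]}
    - {"grip":1,"xyz":[-0.009,0.007,0],"rot":[0,0,0]}
    - {"grip":1,"xyz":[-0.008,0.007,0],"rot":[0,0,0]}
    - {"grip":1,"xyz":[-0.006,0.006,0],"rot":[0,0,0]}
    - {"grip":1,"xyz":[-0.004,0.003,0],"rot":[0,0,0]}
    - {"grip":1,"xyz":[-0.002,0.001,0],"rot":[0,0,0]}

```text
time_s: 17.18
eef_pos: [0.5047, -0.1283, 0.2003]
tool_rot: [[0.001, -0.357, 0.934], [-0.0, 0.934, 0.357], [-1.0, -0.0, 0.001]]
contact_force: [0.0, 0.3, -4.6]
grip_width: 0.293
```

```bash
python3 st.py; python3 look.py 9 side wrist scene; python3 -c "
from h import *
crop('pics/side9.png',260,200,110,130,5,'pics/s9.png')
crop('pics/scene9.png',330,150,60,80,7,'pics/t9.png')"
```

```text
17.18 z 0.2003 carrier x,y mm [  0.  -35.4] F [ 0.   0.3 -4.6] T [ 0.04  0.06 -0.04] xaxis [ 0.0011 -0.     -1.    ]
17.1833 [ 0.5047 -0.1283  0.2003] [ 0.02  0.33 -4.61] [ 0.037  0.057 -0.037] 0.293
[[0.0011, -0.357, 0.9341], [-0.0, 0.9341, 0.357], [-1.0, -0.0004, 0.001]] [ 13.7   7.3  -4.8 101.8   0.6  70.9 119.6]
```

View pics/s9.png

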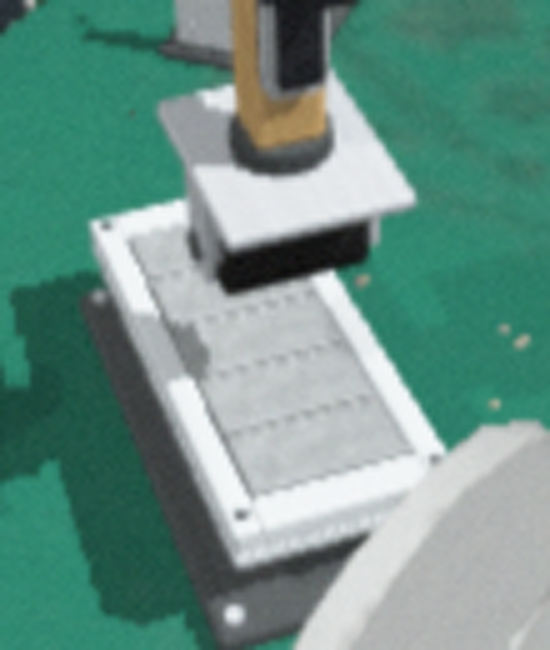

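View pics/wrist9.png

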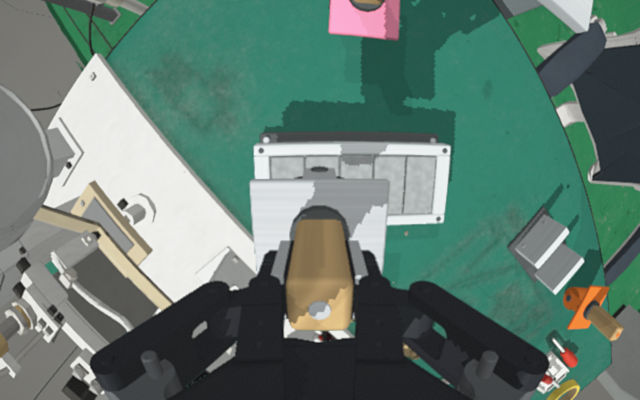

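View pics/t9.png

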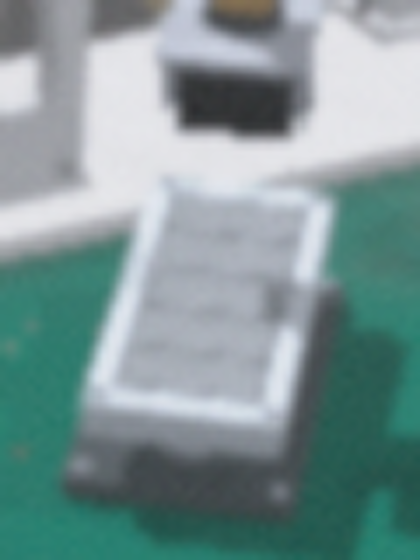

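```bash
python3 - <<'E'
from workcell import env
from h import *
s=env.read_state();print(s['eef_pos'])
plan(s['eef_pos'],s['tool_rot'],[.4790,.2142,.195],Rdown(68.17),20,[.3,.6,.9,1.1]+[1.2]*10+[1.1,1,.8,.5,.3,.15])
E
```

```text
[ 0.50448908 -0.12935225  0.19930136]
([0.0001, 0.0053, 0.0016], [0.0119, -0.0, 0.0])
([0.0001, 0.0106, 0.003], [0.0238, -0.0, 0.0])
([0.0002, 0.016, 0.0042], [0.0357, -0.0, 0.0])
([0.0003, 0.0197, 0.0043], [0.0437, -0.0, 0.0])
([0.0002, 0.0217, 0.0039], [0.0477, -0.0, 0.0])
([0.0003, 0.0219, 0.0028], [0.0477, -0.0, 0.0])
([0.0003, 0.022, 0.0017], [0.0477, -0.0, 0.0])
([0.0003, 0.022, 0.0007], [0.0477, -0.0, 0.0])
([0.0002, 0.0221, -0.0004], [0.0477, -0.0, 0.0])
([0.0003, 0.022, -0.0014], [0.0477, -0.0, 0.0])
([0.0003, 0.0219, -0.0024], [0.0477, -0.0, 0.0])
([0.0002, 0.0217, -0.0035], [0.0477, -0.0, 0.0])
([0.0003, 0.0216, -0.0046], [0.0477, -0.0, 0.0])
([0.0003, 0.0214, -0.0055], [0.0477, -0.0, 0.0])
([0.0002, 0.0192, -0.006], [0.0437, -0.0, 0.0])
([0.0003, 0.0173, -0.0063], [0.0397, -0.0, 0.0])
([0.0001, 0.0137, -0.0055], [0.0318, -0.0, 0.0])
([0.0002, 0.0083, -0.0037], [0.0199, -0.0, 0.0])
([0.0, 0.005, -0.0024], [0.0119, -0.0, 0.0])
([0.0001, 0.0025, -0.0012], [0.006, -0.0, 0.0])
end [0.4789 0.2142 0.195 ] [[-0.0, 0.372, 0.928], [-0.0, 0.928, -0.372], [-1.0, -0.0, -0.0]]
```

>>> play_rows:
  plan:
    - {"grip":1,"xyz":[0.0001,0.0053,0.0016],"rot":[0.0119,0,0]}
    - {"grip":1,"xyz":[0.0001,0.0106,0.003],"rot":[0.0238,0,0]}
    - {"grip":1,"xyz":[0.0002,0.016,0.0042],"rot":[0.0357,0,0]}
    - {"grip":1,"xyz":[0.0003,0.0197,0.0043],"rot":[0.0437,0,0]}
    - {"grip":1,"xyz":[0.0002,0.0217,0.0039],"rot":[0.0477,0,0]}
    - {"grip":1,"xyz":[0.0003,0.0219,0.0028],"rot":[0.0477,0,0]}
    - {"grip":1,"xyz":[0.0003,0.022,0.0017],"rot":[0.0477,0,0]}
    - {"grip":1,"xyz":[0.0003,0.022,0.0007],"rot":[0.0477,0,0]}
    - {"grip":1,"xyz":[0.0002,0.0221,-0.0004],"rot":[0.0477,0,0]}
    - {"grip":1,"xyz":[0.0003,0.022,-0.0014],"rot":[0.0477,0,0]}

```text
time_s: 18.17
eef_pos: [0.4904, 0.057, 0.1967]
tool_rot: [[-0.001, 0.041, 0.999], [-0.0, 0.999, -0.041], [-1.0, -0.0, -0.001]]
contact_force: [-0.1, 1.0, -4.6]
grip_width: 0.294
```

>>> play_rows:
  plan:
    - {"grip":1,"xyz":[0.0003,0.0219,-0.0024],"rot":[0.0477,0,0]}
    - {"grip":1,"xyz":[0.0002,0.0217,-0.0035],"rot":[0.0477,0,0]}
    - {"grip":1,"xyz":[0.0003,0.0216,-0.0046],"rot":[0.0477,0,0]}
    - {"grip":1,"xyz":[0.0003,0.0214,-0.0055],"rot":[0.0477,0,0]}
    - {"grip":1,"xyz":[0.0002,0.0192,-0.006],"rot":[0.0437,0,0]}
    - {"grip":1,"xyz":[0.0003,0.0173,-0.0063],"rot":[0.0397,0,0]}
    - {"grip":1,"xyz":[0.0001,0.0137,-0.0055],"rot":[0.0318,0,0]}
    - {"grip":1,"xyz":[0.0002,0.0083,-0.0037],"rot":[0.0199,0,0]}
    - {"grip":1,"xyz":[0,0.005,-0.0024],"rot":[0.0119,0,0]}
    - {"grip":1,"xyz":[0.0001,0.0025,-0.0012],"rot":[0.006,0,0]}

```text
time_s: 19.0
eef_pos: [0.4786, 0.215, 0.1947]
tool_rot: [[-0.001, 0.372, 0.928], [-0.0, 0.928, -0.372], [-1.0, -0.0, -0.001]]
contact_force: [-0.3, -0.5, -4.8]
grip_width: 0.29
```

```bash
python3 -c "
from workcell import env
for i in range(6): env.get_image('side'); print(env.read_state()['eef_pos'])"; python3 look.py 10 side wrist;python3 -c "
from h import *
crop('pics/side10.png',265,100,110,120,5,'pics/s10.png')"
```

```text
[0.4786993  0.21498836 0.1947667 ]
[0.47891416 0.21423131 0.19483065]
[0.47908892 0.2137365  0.1949112 ]
[0.4792066  0.21344318 0.19499397]
[0.4792419  0.21341484 0.19506312]
[0.47920106 0.21350928 0.19508223]
19.3 [0.4792 0.2135 0.1951] [ 0.1   0.3  -3.99] [0.012 0.003 0.018] 0.296
[[0.0, 0.373, 0.9278], [-0.0003, 0.9278, -0.373], [-1.0, -0.0003, 0.0002]] [-10.9   9.  -19.8 100.8   3.2  70.7  36.5]
```

View pics/s10.png

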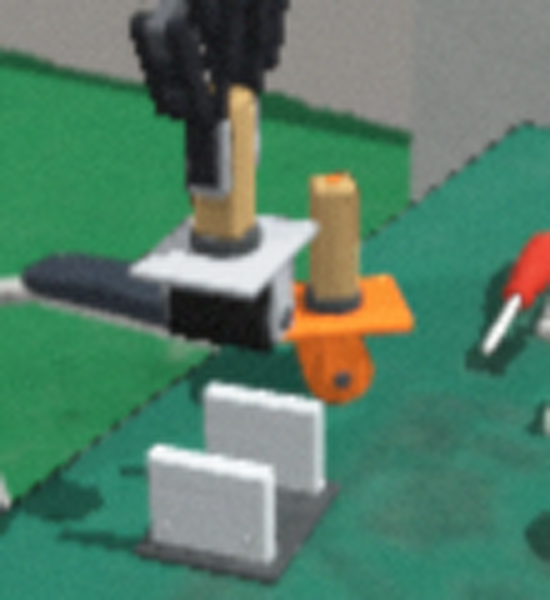

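View pics/wrist10.png

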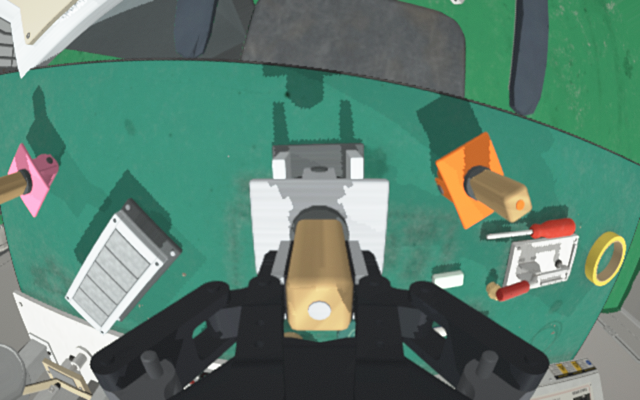

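>>> play_rows:
  plan:
    - {"grip":1,"xyz":[0.004,0.0005,0],"rot":[0,0,0]}
    - {"grip":1,"xyz":[0.008,0,0],"rot":[0,0,0]}
    - {"grip":1,"xyz":[0.011,0,0],"rot":[0,0,0]}
    - {"grip":1,"xyz":[0.012,0,0],"rot":[0,0,0]}
    - {"grip":1,"xyz":[0.012,0,0],"rot":[0,0,0]}
    - {"grip":1,"xyz":[0.011,0,0],"rot":[0,0,0]}
    - {"grip":1,"xyz":[0.01,0,0],"rot":[0,0,0]}
    - {"grip":1,"xyz":[0.008,0,0],"rot":[0,0,0]}
    - {"grip":1,"xyz":[0.005,0,0],"rot":[0,0,0]}
    - {"grip":1,"xyz":[0.002,0,0],"rot":[0,0,0]}

```text
time_s: 20.23
eef_pos: [0.4789, 0.2146, 0.1111]
tool_rot: [[-0.001, 0.372, 0.928], [-0.0, 0.928, -0.372], [-1.0, -0.001, -0.001]]
contact_force: [-0.5, -1.1, -4.6]
grip_width: 0.299
```

```bash
python3 look.py 11 side scene;python3 -c "
from h import *
crop('pics/side11.png',265,120,110,100,6,'pics/s11.png')
crop('pics/scene11.png',265,170,80,100,6,'pics/t11.png')"
```

```text
20.2333 [0.4789 0.2146 0.1111] [-0.53 -1.14 -4.6 ] [-0.032  0.03   0.01 ] 0.299
[[-0.001, 0.3721, 0.9282], [-0.0003, 0.9282, -0.3721], [-1.0, -0.0007, -0.0008]] [-11.6  13.8 -19.7 106.1   5.2  61.   34.9]
```

View pics/s11.png

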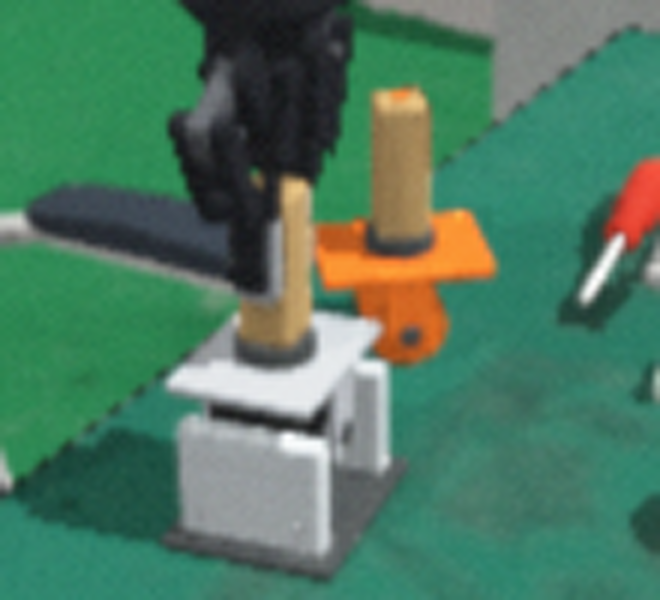

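View pics/t11.png

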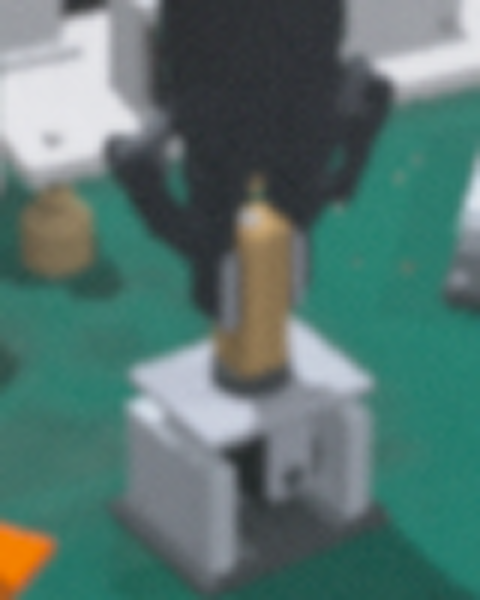

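>>> play_rows:
  plan:
    - {"grip":1,"xyz":[0.002,0,0],"rot":[0,0,0]}
    - {"grip":1,"xyz":[0.003,0,0],"rot":[0,0,0]}
    - {"grip":1,"xyz":[0.003,0,0],"rot":[0,0,0]}
    - {"grip":1,"xyz":[0.002,0,0],"rot":[0,0,0]}
    - {"grip":1,"xyz":[0.0015,0,0],"rot":[0,0,0]}
    - {"grip":1,"xyz":[0.001,0,0],"rot":[0,0,0]}
    - {"grip":1,"xyz":[0.0007,0,0],"rot":[0,0,0]}
    - {"grip":1,"xyz":[0.0005,0,0],"rot":[0,0,0]}
    - {"grip":1,"xyz":[0.0003,0,0],"rot":[0,0,0]}
    - {"grip":1,"xyz":[0,0,0],"rot":[0,0,0]}

```text
time_s: 21.17
eef_pos: [0.4792, 0.2148, 0.0981]
tool_rot: [[0.0, 0.372, 0.928], [0.0, 0.928, -0.372], [-1.0, 0.0, 0.0]]
contact_force: [-0.7, -0.2, -3.5]
grip_width: 0.298
```

```bash
python3 st.py
```

```text
21.17 z 0.09814 carrier x,y mm [ 99.8 293.9] F [-0.7 -0.2 -3.5] T [-0.01 -0.02  0.  ] xaxis [ 1.e-04  1.e-04 -1.e+00]
```

>>> play_rows:
  plan:
    - {"grip":1,"xyz":[0.0002,-0.0003,0],"rot":[0,0,0]}
    - {"grip":1,"xyz":[0.0002,-0.0002,0],"rot":[0,0,0]}
    - {"grip":1,"xyz":[0.0001,0,0],"rot":[0,0,0]}
    - {"grip":1,"xyz":[0,0,0],"rot":[0,0,0]}
    - {"grip":1,"xyz":[0,0,0],"rot":[0,0,0]}
    - {"grip":1,"xyz":[0,0,0],"rot":[0,0,0]}
    - {"grip":1,"xyz":[0,0,0],"rot":[0,0,0]}
    - {"grip":1,"xyz":[0,0,0],"rot":[0,0,0]}
    - {"grip":1,"xyz":[0,0,0],"rot":[0,0,0]}
    - {"grip":1,"xyz":[0,0,0],"rot":[0,0,0]}

```text
time_s: 22.0
eef_pos: [0.4791, 0.2145, 0.098]
tool_rot: [[0.0, 0.372, 0.928], [0.0, 0.928, -0.372], [-1.0, 0.0, 0.0]]
contact_force: [-2.8, 0.9, 4.1]
grip_width: 0.296
```

>>> play_rows:
  plan:
    - {"grip":0.65,"xyz":[0,0,0],"rot":[0,0,0]}
    - {"grip":0.6,"xyz":[0,0,0],"rot":[0,0,0]}
    - {"grip":0.5,"xyz":[0,0,0],"rot":[0,0,0]}
    - {"grip":0.4,"xyz":[0,0,0],"rot":[0,0,0]}
    - {"grip":0.3,"xyz":[0,0,0],"rot":[0,0,0]}
    - {"grip":0.15,"xyz":[0,0,0],"rot":[0,0,0]}
    - {"grip":0,"xyz":[0,0,0],"rot":[0,0,0]}
    - {"grip":0,"xyz":[0,0,0],"rot":[0,0,0]}
    - {"grip":0,"xyz":[0,0,0],"rot":[0,0,0]}
    - {"grip":0,"xyz":[0,0,0],"rot":[0,0,0]}

```text
time_s: 22.83
eef_pos: [0.479, 0.2143, 0.0976]
tool_rot: [[0.0, 0.372, 0.928], [0.0, 0.928, -0.372], [-1.0, 0.0, 0.0]]
contact_force: [-0.4, 0.1, 0.0]
grip_width: 0.999
```

>>> play_rows:
  plan:
    - {"grip":0,"xyz":[-0.004,0,0],"rot":[0,0,0]}
    - {"grip":0,"xyz":[-0.008,0,0],"rot":[0,0,0]}
    - {"grip":0,"xyz":[-0.014,0,0],"rot":[0,0,0]}
    - {"grip":0,"xyz":[-0.018,0,0],"rot":[0,0,0]}
    - {"grip":0,"xyz":[-0.02,0,0],"rot":[0,0,0]}
    - {"grip":0,"xyz":[-0.02,0,0],"rot":[0,0,0]}
    - {"grip":0,"xyz":[-0.018,0,0],"rot":[0,0,0]}
    - {"grip":0,"xyz":[-0.014,0,0],"rot":[0,0,0]}
    - {"grip":0,"xyz":[-0.01,0,0],"rot":[0,0,0]}
    - {"grip":0,"xyz":[-0.006,0,0],"rot":[0,0,0]}

```text
time_s: 23.67
eef_pos: [0.4794, 0.2145, 0.2314]
tool_rot: [[0.002, 0.372, 0.928], [0.001, 0.928, -0.372], [-1.0, 0.001, 0.002]]
contact_force: [-0.5, -0.5, 0.8]
grip_width: 0.998
```

```bash
python3 -c "
from workcell import env
for i in range(4): env.get_image('side')"; python3 look.py 12 side scene wrist;python3 -c "
from h import *
crop('pics/side12.png',265,140,90,80,7,'pics/s12.png')
crop('pics/scene12.png',270,170,130,100,6,'pics/t12.png')
crop('pics/side12.png',260,225,110,105,5,'pics/c12.png')
crop('pics/wrist12.png',75,110,320,200,2.4,'pics/w12.png')"
```

```text
23.8667 [0.4787 0.2142 0.229 ] [-0.33 -0.2   0.02] [0.001 0.005 0.018] 1.001
[[-0.0007, 0.3721, 0.9282], [-0.0003, 0.9282, -0.3721], [-1.0, -0.0006, -0.0006]] [-10.9   7.7 -19.8  98.2   2.7  74.7  36.9]
```

View pics/s12.png

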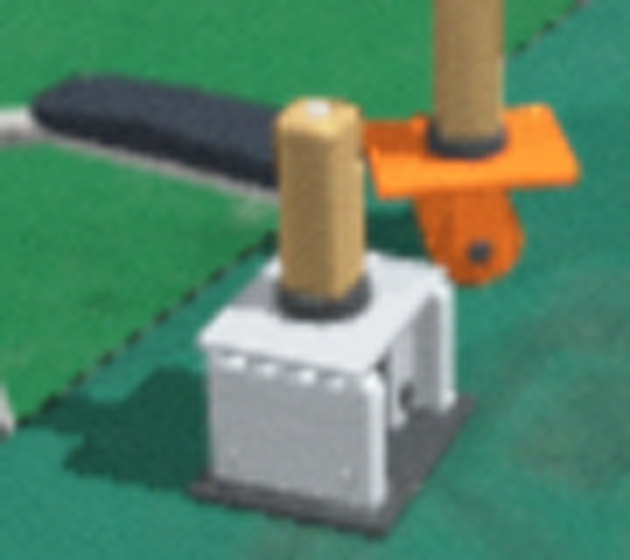

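View pics/t12.png

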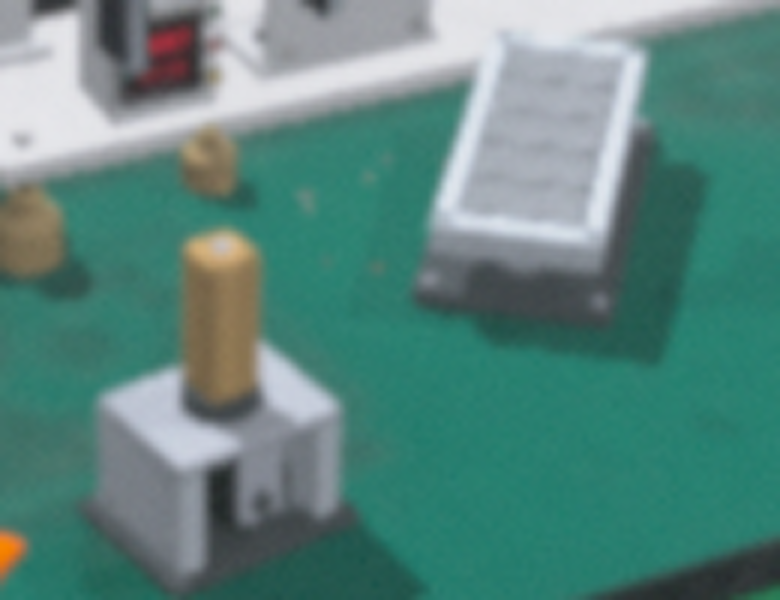

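View pics/c12.png

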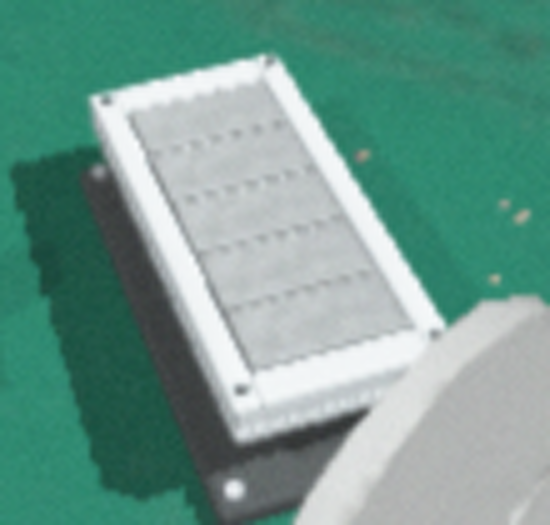

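View pics/w12.png

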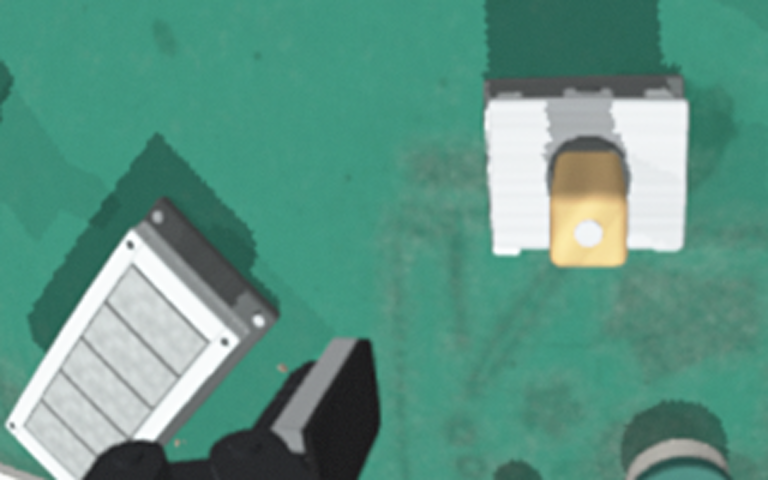

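```bash
python3 -c "
from workcell import env
print(env.job_done())"
```

```text
the job is handed in; nothing more can be done
None
```

I took the roller from its stand, rolled it once along all five coupons from coupon 5 to coupon 1, hung it back in the stand, let go and handed the job in at about 24 s.

- **Pressing force:** at the end of each move the wheel was pushing on the carrier with roughly 12–16 N. That allows for about 4–5 N of roller weight in the readings. Force was only read at the end of each move, so peaks in between were not seen.
- **Coupons home:** the wheel's height changed evenly along the row (a slope of about 0.046), which fits every coupon resting on its hard stop. The last pictures show the coupons level with the rim. I did not make a return pass.
- **Roller:** it hangs upright in the stand, within about 0.7 mm of where it was parked, and the gripper is open and clear above it. The stand-side picture shows slightly more of one wall's top edge beside the plate than at the start. I took this as that same small shift, not a tilt, and did not measure it further.
- **Disagreement:** the side camera placed the stand about 4–5 mm from where the wrist and scene cameras did. I went with the wrist and scene views, and the grasp came out right.
- **Other things:** I planned no moves near the other objects, and the ones I could see in the final pictures had not moved.

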